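Set the sliding stop of a bench punch

TASK

Set up the bench punch: bring the aluminium blank flat and flush against the back fence, its dark scribed cross straight under the punch tip, with the sliding stop carriage brought up along its rail so that its front face touches the end of the blank that faces it. Only when all that is right, press the carriage's clamp lever fully down. Leave the oil can, the offcut, the padlock and the screwdriver where they are.

Things in the scene. Friction and masses are not known exactly. Their poses are not given: they have to be found in the camera images.
- fixture: The bench punch, fixed. Grey base plate, top at z = 15 mm; origin on the bench, x points away from the robot, y left along the fence. Plate spans x -100..140, y -280..280 mm. The back fence, also the carriage's rail, is a steel bar with front face at x = 25 mm, top at z = 40, y -250..230 mm. A green column 50 mm square, 180 mm high, at x 55, y 225 mm carries the punch's arm.
- punch_tip (a point): Point of the fixed upright punch: x 0, y 70, z 33 mm in the fixture's frame (same axes), 6 mm above the blank's top. Punch 14 mm thick, 24 mm above z = 72. Its nose block spans x -18..42, y 52..88, z 142..178 mm; the arm (x 39..71 mm, same heights) runs on to the column. A blank flush on the fence has its cross at the tip's x.
- blank: Loose aluminium bar 160 x 50 x 12 mm (about 0.26 kg) lying on the base plate in front of the fence, somewhat askew. Origin at the centre of its underside; its long side is its y (pointing left, away from the carriage), x points to the fence. Pushing it flush leaves its origin at x = 0 in the fixture's frame.
- blank_mark (a point): Centre of the dark scribed cross (46 x 40 mm, with a 10 mm dot) on the blank's top: 45 mm from the blank's middle along its y, in the middle of its width.
- blank_end (a point): Middle of the blank's right (-y) end face, which the stop carriage's face must touch.
- carriage (a joint): Position of the stop carriage on its rail in m: 0 at the far right, growing as it slides left (fixture's +y) towards the blank and punch, up to 0.20. Friction about 3 N. The carriage is a dark steel saddle over the fence, 80 mm long in y, x -25..66 mm, z 17..52 mm in the fixture's frame.
- stop_face (a point): Centre of the carriage's front (left, +y) face, which pushes the blank's end: x 0, z 21 mm, y = -175 mm + joint value in the fixture's frame. Axes as the fixture's.
- thumb_plate (a point): Middle of the top edge of the upright steel thumb plate at the carriage's rear (right) end, 75 mm right of the stop face: plate 34 mm wide (x), 10 mm thick (y), z 52..98 mm. Push its right side, or pinch it.
- lever (a joint): Angle of the carriage's clamp lever in rad: 0 raised (43 degrees above level, pointing to the robot), 0.75 fully down (level). It stays where it is left; about 2 to 3 N on it moves it.
- lever_ball (a point): Centre of the black ball, 18 mm wide, on the lever's end, 80 mm from the pivot, 14 mm to the right of the stop face. In the fixture's frame: raised x -17, z 119 mm; down x -38, z 64 mm. The rod is 9 mm thick; pressing straight down on it at x about -5 mm works.
- lever_pivot (a point): The lever's pivot: x 42, z 64 mm in the fixture's frame, on the carriage, 14 mm to the right of the stop face.
- oil_can: Bystander, leave it where it is. Steel can, 48 mm across, 85 mm high, at the left end of the base plate. Origin at its underside.
- offcut: Bystander, leave it where it is. Short aluminium offcut 32 x 48 x 12 mm at the front left of the base plate. Origin at its underside.
- padlock: Bystander, leave it where it is. Brass padlock 20 x 44 mm, 64 mm high, standing on the base plate behind the fence. Origin at its underside.
- screwdriver: Bystander, leave it where it is. Screwdriver lying on the bench in front of the fixture, on the left. Origin at its underside.
Things that resemble listed ones, but are neither listed nor needed, are in the scene too. There is more than one size of the blank; the one meant has the size given above.

How it is judged:
By the outcome, as a careful person would: the job done as asked, in the order asked, and still so for the second after the job is handed in, with the robot touching nothing.
It also fails if it takes over 54 s, if anything falls off the work surface, if the arm or the gripper's body presses on something with over 40 N, if the wrist force passes 120 N, or if a joint passes its speed limit or range.

ROBOT

A 6-joint arm with a two-finger parallel gripper is mounted at the origin on the work surface. World frame = base frame: x ahead of the robot, y to its left, z up, the work surface at z = 0. Lengths are in m, angles in rad, forces in N, time in s.
With the tool pointing down it reaches from about 0.4 to 0.825 m from the base axis. Payload 7 kg.
Tool frame: the origin (TCP) lies on the mounting face of the last link; the fingertips stand 178 mm ahead of it and the grasp point (between the pads) lies 159 mm ahead of it; z points along the fingers, y is the direction in which the jaws open and shut (so a half turn about z gives the same grasp; the last joint's range is limited). The gripper opens to 88 mm and grips with 3 to 60 N. Pads are 19 mm wide; open, the fingers measure 130 mm over their backs; the gripper's body (78 mm by 193 mm) begins 47 mm behind the grasp point.
Start: joints at [-0.814, 0.359, 0.012, 0, -1.224, -0.288], TCP at [0.305, -0.602, 0.405] pointing down, gripper open.
Joint ranges: [-3.07, 3.07], [-1.43, 2.12], [-1.02, 1.25], [-3.03, 1.67], [-3.05, -0], [-3.03, 3.03]. Speed limits (rad/s): [2.39, 2.39, 3.01, 3.14, 3.14, 3.14].

INTERFACE

Orientations are given as [roll, pitch, yaw] about the fixed x, y, z axes, in that order (R = Rz(yaw) Ry(pitch) Rx(roll)).
In Python, from station import * gives the robot as it stands.
- The arm moves only by the tool arm_command, never from a script. Its argument "targets" is a list of rows, each a list of 3 entries, a list of its own where there are three numbers: the turn, a rotation vector about the world's x, y, z in rad, then the shift along the world's x, y, z in mm, then the closure, from 0 (fully open) to 1 (shut). In form: [[[wx, wy, wz], [tx, ty, tz], fingers], ...]. A call has 1 to 8 rows; each row shifts and turns the commanded pose from where the row before left it; what a row does not reach is not made up. A row lasts 1/10 s, in which the tool goes at most 50 mm and 8.59 degrees, less where a joint would pass 70% of its speed; a pose out of reach is approached as far as the arm can. A call with a gripper value outside its range is refused whole. The fingers move at their own pace and stop on an object; "squeeze" is the grip in N (left out, the last holds). Time passes only in rows, so rows that do not move let the fingers close. It gives the time, the measured TCP pose, the force and the opening at its end, in the units of the state.
- get_state(): the state, without advancing time (a new reading comes with each control period).
- grab_frame(name): name is "scene" or "top" or "wrist"; returns (picture, depth): 384x512x3 uint8, red, green, blue; 384x512 float32, m along the optical axis (not along the pixel's ray), 0 where there is no reading.
- camera_params(name): a dict with "mtx" (3x3 intrinsics, pixels), "eye" and "orientation" of the camera in the world. Camera axes: x right, y down, z forward; pixel columns grow to the right and rows downward; lengths in m; the calibration is good to about 2 mm. The wrist camera is an equidistant fisheye: a pixel r from the principal point sees the ray r / f radians off the axis. A picture is of the moment at which its call begins: read the wrist's pose just before it. camera_params takes no time and is no camera call; for the wrist camera it gives the pose at the moment of the call.
- job_done(): hands the job in, once; it reports no verdict.
The state is a dict: "t": time; "q": joint angles; "qd": joint speeds; "joint_efforts": joint torques, N m; "eef_pos": TCP position; "ee_rot": TCP orientation; "force": force on the tool from outside, world axes, zero at the start; "moment": the same for the moment, N m; "width": finger opening in m.
Only numpy, scipy, OpenCV 4.12 (cv2) and the standard library are available. Lean on these libraries where they do the work, as an engineer would, in place of code of your own. Each camera call takes 0.05 s, during which the arm holds its last target.

## Working session

There is one attempt and no reset: what is moved stays moved. The work goes in short steps, Python scripts to look and compute and a tool call to move; the robot and the scene stay as the last step left them, time stands still between calls to the robot, and variables do not carry over. Pictures are saved under pics/ and viewed, and the job is handed in when it is done.

Besides the shell and the picture viewer there is one more tool, called after "Emit:" as name(argument=value, ...), one argument or row to a line, values as JSON. arm_command: Moves the arm, as the interface text tells. Its arguments: {"type":"object","properties":{"targets":{"type":"array"},"squeeze":{"type":"number"}},"required":["targets"]}

```bash
ls; mkdir -p pics
cat > h.py <<'E'
from station import *
import numpy as np, cv2
from scipy.spatial.transform import Rotation as R
def save(n,img): cv2.imwrite('pics/'+n+'.png',cv2.cvtColor(np.ascontiguousarray(img),cv2.COLOR_RGB2BGR))
E
python3 - <<'E'
from h import *
s=get_state(); print(s)
for n in ['scene','top','wrist']:
    p=camera_params(n); print(n,p)
    i,d=grab_frame(n); save(n+'0',i); np.savez('pics/'+n+'0.npz',i=i,d=d,**{k:np.array(v) for k,v in p.items() if not isinstance(v,(str,dict))})
E
```

```text
pics
{'t': 0.0, 'q': array([-8.13916901e-01,  3.59407351e-01,  1.10205722e-02, -3.54865580e-04,
       -1.22411547e+00, -2.88097781e-01]), 'qd': array([-5.62328917e-04,  4.63308357e-04,  9.76572732e-05, -1.14788887e-03,
       -1.91003832e-03, -1.55101900e-03]), 'joint_efforts': array([-2.31527352e-03, -5.82722068e+01,  2.93053865e+01,  6.99752927e+00,
        6.80784593e-03, -1.58754528e-04]), 'eef_pos': array([ 0.3048656 , -0.60199727,  0.40369169]), 'ee_rot': array([ 3.13986225e+00, -1.64905633e-04, -2.67293173e+00]), 'force': array([ 0.24022694,  0.81574992, -0.12405009]), 'moment': array([ 0.0360947 ,  0.03294873, -0.08011559]), 'width': 0.08753495046333395}
scene {'mtx': array([[463.86847497,   0.        , 259.0068331 ],
       [  0.        , 463.86847497, 195.92467488],
       [  0.        ,   0.        ,   1.        ]]), 'eye': array([1.59416282, 0.09200639, 0.83488175]), 'orientation': array([-2.17224896,  0.02116052,  1.59477762])}
top {'mtx': array([[354.00199517,   0.        , 260.30119943],
       [  0.        , 354.00199517, 194.29027137],
       [  0.        ,   0.        ,   1.        ]]), 'eye': array([0.37820312, 0.07666851, 0.94163616]), 'orientation': array([-2.99655567, -0.01560864, -1.56218625])}
wrist {'mtx': array([[297.31863964,   0.        , 258.59471671],
       [  0.        , 297.31863964, 191.43997597],
       [  0.        ,   0.        ,   1.        ]]), 'eye': array([ 0.23118858, -0.63884908,  0.38480572]), 'orientation': array([ 2.83159947e+00, -5.62202122e-04,  2.04061151e+00])}
```

View pics/scene0.png

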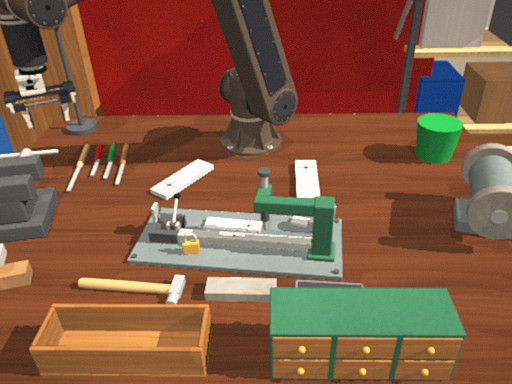

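View pics/top0.png

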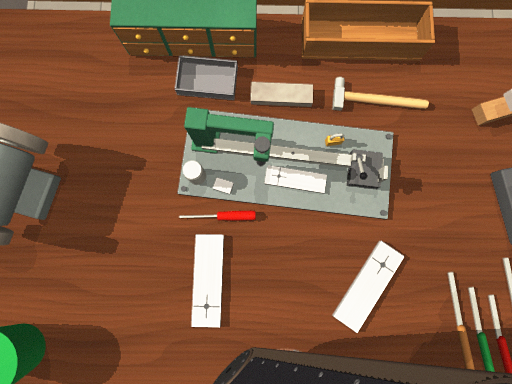

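View pics/wrist0.png

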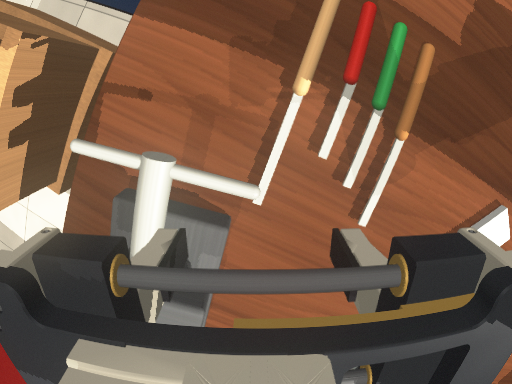

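The top view shows three bars with a cross. One is on the base plate at (296,180), and larger ones lie on the bench at (208,281) and (369,286). The one on the plate in front of the fence fits the description. I'll check it in an enlarged crop and measure sizes.

```bash
cat >> h.py <<'E'
def Rm(p): return R.from_euler('xyz',p['orientation']).as_matrix()
def pt(p,d,u,v,z=None):
    """pixel -> world using depth (or plane z)"""
    m=p['mtx']; ray=np.array([(u-m[0,2])/m[0,0],(v-m[1,2])/m[1,1],1.]); w=Rm(p)@ray
    if z is None: return p['eye']+w*d[int(round(v)),int(round(u))]
    return p['eye']+w*(z-p['eye'][2])/w[2]
def proj(p,X):
    c=Rm(p).T@(np.asarray(X)-p['eye']); m=p['mtx']
    return np.array([m[0,0]*c[0]/c[2]+m[0,2],m[1,1]*c[1]/c[2]+m[1,2]])
def cloud(p,d):
    h,w=d.shape; u,v=np.meshgrid(np.arange(w),np.arange(h)); m=p['mtx']
    c=np.stack([(u-m[0,2])/m[0,0]*d,(v-m[1,2])/m[1,1]*d,d],-1)
    return c@Rm(p).T+p['eye']
def projw(p,X):
    c=Rm(p).T@(np.asarray(X)-p['eye']); m=p['mtx']; th=np.arctan2(np.hypot(c[0],c[1]),c[2]); a=np.arctan2(c[1],c[0])
    return np.array([m[0,2]+m[0,0]*th*np.cos(a),m[1,2]+m[0,0]*th*np.sin(a)])
def rayw(p,u,v):
    m=p['mtx']; du,dv=u-m[0,2],v-m[1,2]; r=np.hypot(du,dv); th=r/m[0,0]
    return Rm(p)@np.array([np.sin(th)*du/r,np.sin(th)*dv/r,np.cos(th)])
E
python3 - <<'E'
from h import *
z=np.load('pics/top0.npz'); i,d=z['i'],z['d']; p={k:z[k] for k in('mtx','eye','orientation')}
save('topc',cv2.resize(i[100:230,170:405],None,fx=3.4,fy=3.4,interpolation=cv2.INTER_CUBIC))
z2=np.load('pics/scene0.npz');i2=z2['i']; save('scenec',cv2.resize(i2[160:280,120:350],None,fx=3.4,fy=3.4,interpolation=cv2.INTER_CUBIC))
C=cloud(p,d)
for u,v in [(215,205),(300,210),(296,180),(250,180),(208,281),(369,286),(320,155),(100,230),(380,190)]: print(u,v,C[v,u].round(4))
E
```

```text
215 205 [ 0.4861  0.1844 -0.0042]
300 210 [ 0.4748 -0.0438 -0.0025]
296 180 [ 0.5506 -0.0298  0.0289]
250 180 [0.5522 0.0911 0.0128]
208 281 [0.289  0.1946 0.016 ]
369 286 [ 0.2792 -0.2175  0.0136]
320 155 [ 0.6154 -0.0917  0.042 ]
100 230 [ 0.4165  0.4856 -0.0034]
380 190 [ 0.5287 -0.2554  0.0152]
```

View pics/topc.png

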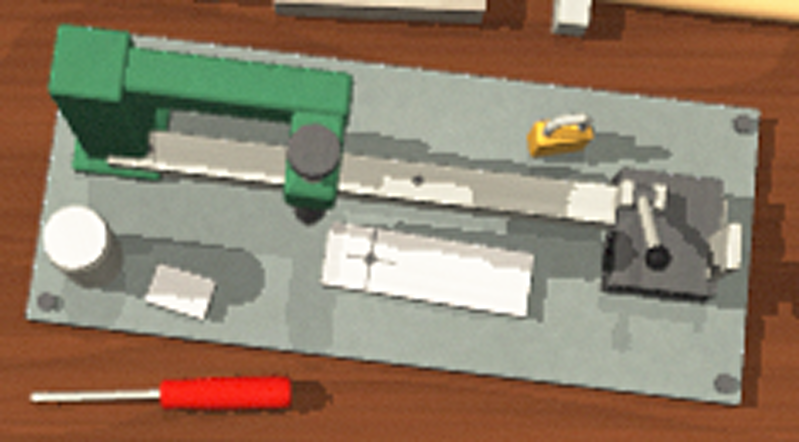

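View pics/scenec.png

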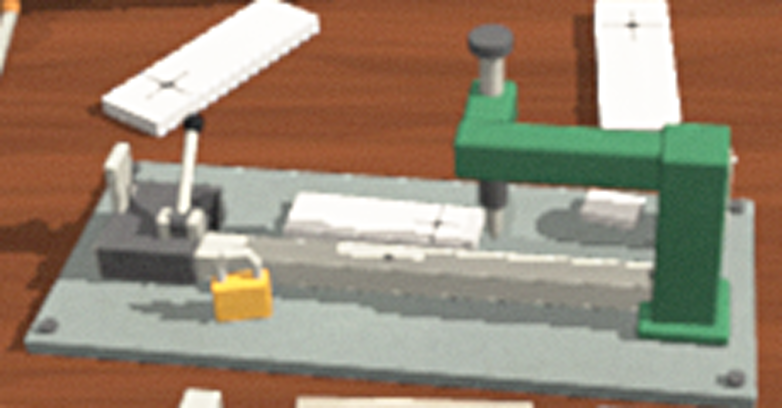

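```bash
cat > fit.py <<'E'
from h import *
from scipy.optimize import least_squares
def ld(n):
    z=np.load('pics/%s.npz'%n); return z['i'],z['d'],{k:z[k] for k in('mtx','eye','orientation')}
def pose2(x,P): # P fixture mm -> world m
    c,s=np.cos(x[2]),np.sin(x[2]); P=np.asarray(P,float)/1e3
    return np.array([x[0]+c*P[0]-s*P[1],x[1]+s*P[0]+c*P[1],P[2]])
E
python3 - <<'E'
from fit import *
_,dt,pt_=ld('top0'); _,ds,ps=ld('scene0')
o=lambda a,off:np.array(a)/3.4+off-0.35
T=np.array([170,100]);S=np.array([120,160])
obT=[([-100,280,15],(27,319)),([-100,-280,15],(741,404)),([140,-280,15],(759,108))]
obS=[([140,-280,15],(27,344)),([140,280,15],(755,395)),([-100,-280,15],(137,163)),([-100,280,15],(753,198))]
def res(x,which):
    r=[]
    if 'T' in which:
        for P,q in obT: r+=list((proj(pt_,pose2(x,P))-o(q,T))*2)
    if 'S' in which:
        for P,q in obS: r+=list((proj(ps,pose2(x,P))-o(q,S))*2)
    return r
for w in ['T','S','TS']:
    f=least_squares(res,[0.55,0,-0.1],args=(w,)); print(w,f.x.round(4),np.round(f.fun,1))
# sizes of bars: mark & corners of blank
q=[(333,222),(322,285),(527,317),(532,252),(371,260)]
W=[pt(pt_,dt,*o(a,T),z=.027) for a in q]; 
for a in W: print(a.round(4))
print('len',np.linalg.norm(W[1]-W[2]),np.linalg.norm(W[0]-W[3]),'wid',np.linalg.norm(W[0]-W[1]))
x=f.x
for a in W:
    d=a[:2]-x[:2]; c,s=np.cos(x[2]),np.sin(x[2]); print('fix',((c*d[0]+s*d[1])*1e3).round(1),((-s*d[0]+c*d[1])*1e3).round(1))
print(pose2(x,[0,70,33]),pose2(x,[0,-100,100]))
E
```

```text
T [ 0.5826 -0.0056 -0.1076] [-1.6  0.2  0.5 -0.1  1.1 -0.3]
S [ 0.5841  0.0013 -0.1121] [ 0.1 -3.1  3.4  1.4 -7.  -2.7  2.5  0.7]
TS [ 0.5831 -0.0018 -0.1095] [-4.5 -0.6 -2.6 -0.1 -1.5 -0.3 -2.  -3.2  1.1  0.4 -9.2 -2.8  0.1 -0. ]
[0.5906 0.0449 0.027 ]
[0.5407 0.0532 0.027 ]
[ 0.5175 -0.1051  0.027 ]
[ 0.5686 -0.1099  0.027 ]
[0.5608 0.0153 0.027 ]
len 0.15990882572618867 0.15635078083675294 wid 0.050507895900540854
fix 2.3 47.2
fix -48.1 49.9
fix -53.9 -109.9
fix -2.6 -109.0
fix -24.0 14.5
[0.59071595 0.06782774 0.033     ] [ 0.57214526 -0.10115489  0.1       ]
```

Plate bar measures 160 × 50 mm, so that is the blank. The fixture is at about (0.583, -0.002) with yaw about -0.108. Next I'll bring the wrist camera over it for a closer measurement.

Emit:
arm_command(
  targets=[
    [[0,0,-0.08],[25,30,0],0],
    [[0,0,-0.08],[25,40,0],0],
    [[0,0,-0.08],[25,40,0],0],
    [[0,0,-0.08],[25,40,0],0],
    [[0,0,-0.08],[20,40,0],0],
    [[0,0,-0.08],[20,40,0],0],
    [[0,0,-0.08],[20,40,0],0],
    [[0,0,-0.016],[20,40,0],0],
  ],
  squeeze=20,
)

```text
t: 0.95
eef_pos: [0.4853, -0.2904, 0.4046]
ee_rot: [3.141, -0.0, 3.031]
force: [1.3, -0.0, 0.3]
width: 0.0878
```

Emit:
arm_command(
  targets=[
    [[0,0,0],[10,40,0],0],
    [[0,0,0],[5,40,0],0],
    [[0,0,0],[5,40,0],0],
    [[0,0,0],[0,30,0],0],
    [[0,0,0],[0,20,0],1],
    [[0,0,0],[0,0,0],1],
    [[0,0,0],[0,0,0],1],
  ],
)

```text
t: 1.65
eef_pos: [0.5049, -0.1218, 0.4047]
ee_rot: [-3.142, -0.0, 3.036]
force: [0.1, -0.2, 0.3]
width: 0.0686
```

```bash
cat >> fit.py <<'E'
def shot(n,cam='wrist'):
    s=get_state(); p=camera_params(cam); i,d=grab_frame(cam); save(n,i)
    np.savez('pics/%s.npz'%n,i=i,d=d,**p); print(s['t'],s['eef_pos'].round(4),s['ee_rot'].round(4),s['force'].round(1),s['width'].round(3)); return i,d,p
E
python3 -c "
from fit import *
i,d,p=shot('w1'); save('w1b',cv2.resize(i,(800,600),interpolation=cv2.INTER_CUBIC)); print(p)"
```

```text
Traceback (most recent call last):
  File "fit.py", line 10, in shot
    np.savez('pics/%s.npz'%n,i=i,d=d,**p); print(s['t'],s['eef_pos'].round(4),s['ee_rot'].round(4),s['force'].round(1),s['width'].round(3)); return i,d,p
                                                                                                                       ^^^^^^^^^^^^^^^^
AttributeError: 'float' object has no attribute 'round'
```

```bash
sed -i "s/s\['width'\].round(3)/round(s['width'],4)/" fit.py
python3 -c "
from fit import *
i,d,p=ld('w1'); save('w1b',cv2.resize(i,(800,600),interpolation=cv2.INTER_CUBIC)); print(p)"
```

```text
{'mtx': array([[297.31863964,   0.        , 258.59471671],
       [  0.        , 297.31863964, 191.43997597],
       [  0.        ,   0.        ,   1.        ]]), 'eye': array([ 0.42272491, -0.1122681 ,  0.38564083]), 'orientation': array([2.83094415e+00, 1.04038310e-03, 1.46607456e+00])}
```

View pics/w1b.png

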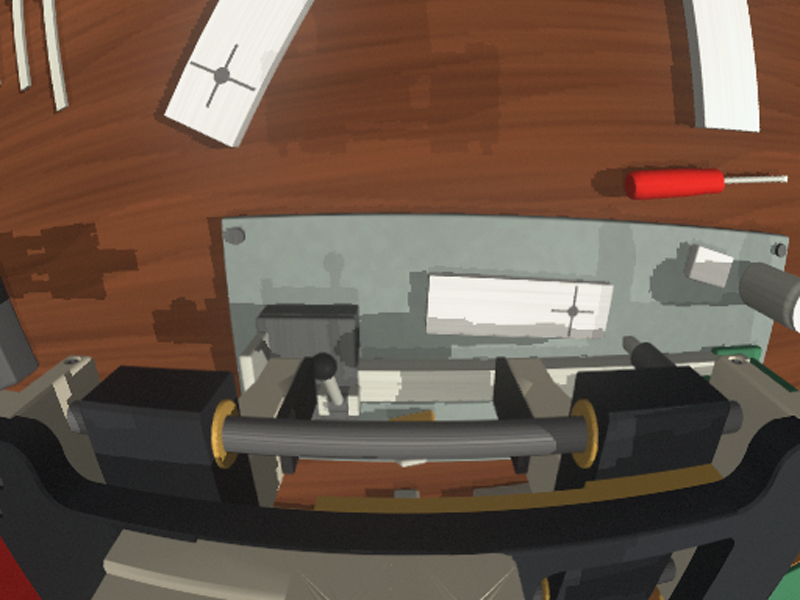

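```bash
cat >> fit.py <<'E'
def hitz(p,u,v,z):
    r=rayw(p,u,v); return p['eye']+r*(z-p['eye'][2])/r[2]
def tofix(x,W):
    d=W[:2]-np.array(x[:2]); c,s=np.cos(x[2]),np.sin(x[2]); return np.array([(c*d[0]+s*d[1])*1e3,(-s*d[0]+c*d[1])*1e3,W[2]*1e3])
E
python3 - <<'E'
from fit import *
i,d,p=ld('w1')
save('w1c',cv2.resize(i[130:250,140:510],(800,int(120*800/370)),interpolation=cv2.INTER_CUBIC)[:, :])
save('w1d',cv2.resize(i[165:225,265:435],None,fx=4.7,fy=4.7,interpolation=cv2.INTER_CUBIC))
E
```

```text
(no output)
```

View pics/w1c.png

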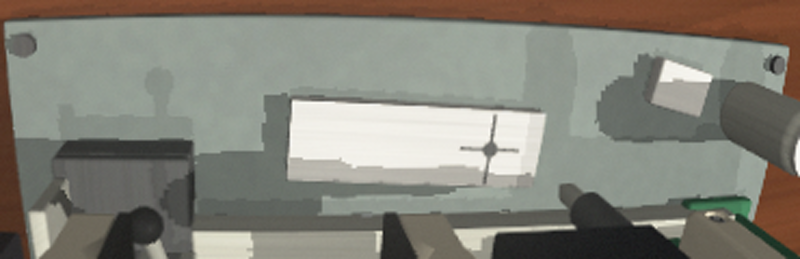

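View pics/w1d.png

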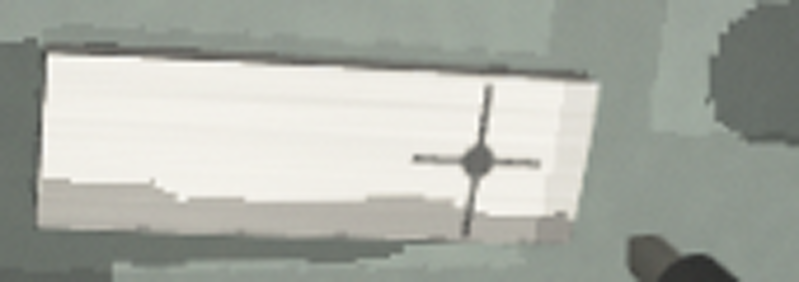

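Run:
```python
from fit import *
i,d,p=ld('w1')
A=lambda a:np.array(a)/2.162+[140,130]-.27; B=lambda a:np.array(a)/4.7+[265,165]-.4
a=hitz(p,*A((6,22)),.015); b=hitz(p,*A((788,47)),.015)
v=b-a; print(a,b,np.linalg.norm(v)); yaw=-np.arctan2(v[0],v[1])
m=(a+b)/2; c,s=np.cos(yaw),np.sin(yaw)
x=[m[0]+.1*c,m[1]+.1*s,yaw]; print('fixture',np.round(x,4))
for n,q,z in [('FR',(46,52),.027),('FL',(598,80),.027),('BL',(573,240),.027),('BR',(37,228),.027),('mark',(478,160),.027),('tip',(636,250),.033)]:
    w=hitz(p,*B(q),z); print(n,w.round(4),tofix(x,w).round(1))
w=hitz(p,*A((195,145)),.052); print('carr front L top',w,tofix(x,w)); w=hitz(p,*A((145,225)),.119);print('ball',tofix(x,w))
w=hitz(p,*A((35,207)),.098);print('thumb TL corner?',tofix(x,w))
for P in [(0,70,33),(0,-250,98),(0,-175,21)]: print(P,pose2(x,P), (projw(p,pose2(x,P))-[140,130])*2.162)
print((d[165:225,265:435]>0).mean())
```

```text
[ 0.45415741 -0.26976982  0.015     ] [0.51454325 0.28244656 0.015     ] 0.5555082187573401
fixture [ 0.5838 -0.0045 -0.1089]
FR [ 0.5187 -0.1029  0.027 ] [ -54.  -104.9   27. ]
FL [0.5421 0.0548 0.027 ] [-47.9  54.5  27. ]
BL [0.591  0.0488 0.027 ] [ 1.4 53.8 27. ]
BR [ 0.5685 -0.1098  0.027 ] [  -3.7 -106.3   27. ]
mark [0.5622 0.0174 0.027 ] [-23.8  19.4  27. ]
tip [0.5942 0.0676 0.033 ] [ 2.6 72.8 33. ]
carr front L top [ 0.53231756 -0.15842457  0.052     ] [ -34.40666007 -158.57236811   52.        ]
ball [ -17.81177003 -176.39351762  119.        ]
thumb TL corner? [ -15.95781874 -237.94948638   98.        ]
(0, 70, 33) [0.59136701 0.06505319 0.033     ] [558.82055105 186.22286985]
(0, -250, 98) [ 0.5565818  -0.25305055  0.098     ] [ 17.12720433 233.32114074]
(0, -175, 21) [ 0.56473459 -0.17849499  0.021     ] [174.08165386 180.92600687]
0.9955882352941177
```

Punch tip is seen at (640,340) of the 800-px wrist view and the cross at (572,311). The blank's front is about 26 mm short of its flush position and its cross about 53 mm right of the tip. I'll close the fingers, drop in front of the blank and push it to the fence.

Emit:
arm_command(
  targets=[
    [[0,0,0],[-3,40,0],1],
    [[0,0,0],[-3,37,-20],1],
    [[0,0,0],[0,0,-45],1],
    [[0,0,0],[0,0,-45],1],
    [[0,0,0],[0,0,-45],1],
    [[0,0,0],[0,0,-32],1],
    [[0,0,0],[0,0,-10],1],
    [[0,0,0],[0,0,0],1],
  ],
)

```text
t: 2.5
eef_pos: [0.4988, -0.0459, 0.2066]
ee_rot: [-3.14, -0.003, 3.033]
force: [0.2, -0.3, 0.8]
width: 0.0027
```

```bash
python3 -c "
from fit import *
i,d,p=shot('w2'); save('w2b',cv2.resize(i,(800,600),interpolation=cv2.INTER_CUBIC))
print(tofix([.584,-.0035,-.109],get_state()['eef_pos']))"
```

```text
2.5 [ 0.4988 -0.0459  0.2066] [-3.1402e+00 -2.9000e-03  3.0334e+00] [ 0.2 -0.3  0.8] 0.0027
[-79.44587216 -51.09724833 208.00172482]
```

View pics/w2b.png

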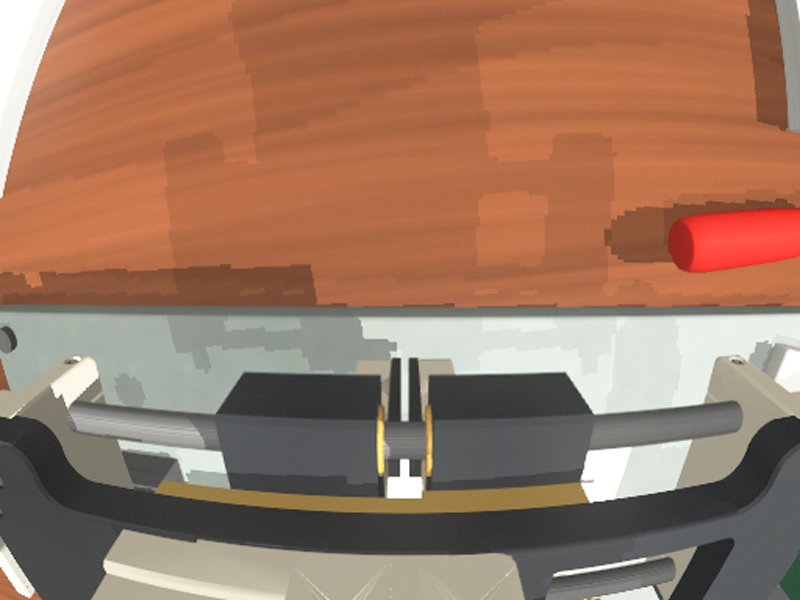

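Emit:
arm_command(
  targets=[
    [[0,0,0],[0,0,0],1],
    [[0,0,0],[7,-0.8,0],1],
    [[0,0,0],[7,-0.8,0],1],
    [[0,0,0],[6,-0.7,0],1],
    [[0,0,0],[6,-0.7,0],1],
    [[0,0,0],[6,-0.7,0],1],
    [[0,0,0],[5,-0.5,0],1],
    [[0,0,0],[0,0,0],1],
  ],
)

```text
t: 3.35
eef_pos: [0.5366, -0.0494, 0.2075]
ee_rot: [-3.141, 0.0, 3.034]
force: [-0.7, -0.1, 0.6]
width: 0.0007
```

Tips are at z 29.5 mm, just above the blank, because my descent sum was short. I'll back off, lower 9 mm and push again.

Emit:
arm_command(
  targets=[
    [[0,0,0],[-20,2.1,0],1],
    [[0,0,0],[-18,2.1,0],1],
    [[0,0,0],[0,0,0],1],
    [[0,0,0],[0,0,-9],1],
    [[0,0,0],[0,0,0],1],
  ],
)

```text
t: 3.85
eef_pos: [0.4981, -0.0452, 0.1977]
ee_rot: [-3.141, -0.001, 3.034]
force: [-1.0, -0.7, -0.7]
width: 0.0002
```

Emit:
arm_command(
  targets=[
    [[0,0,0],[7,-0.8,0],1],
    [[0,0,0],[7,-0.8,0],1],
    [[0,0,0],[6,-0.7,0],1],
    [[0,0,0],[6,-0.7,0],1],
    [[0,0,0],[6,-0.7,0],1],
    [[0,0,0],[5,-0.5,0],1],
    [[0,0,0],[2,-0.2,0],1],
    [[0,0,0],[0,0,0],1],
  ],
)

```text
t: 4.65
eef_pos: [0.5372, -0.0495, 0.1986]
ee_rot: [3.141, 0.0, 3.034]
force: [-0.5, -0.7, -0.1]
width: 0.0004
```

Emit:
arm_command(
  targets=[
    [[0,0,0],[2,-0.2,0],1],
    [[0,0,0],[2,-0.2,0],1],
    [[0,0,0],[1,-0.1,0],1],
    [[0,0,0],[0,0,0],1],
  ],
)

```text
t: 5.05
eef_pos: [0.5415, -0.05, 0.1985]
ee_rot: [-3.142, -0.001, 3.034]
force: [-4.1, 3.1, 0.7]
width: 0.0005
```

Emit:
arm_command(
  targets=[
    [[0,0,0],[1,-0.1,0],1],
    [[0,0,0],[0.5,0,0],1],
    [[0,0,0],[0,0,0],1],
  ],
)

```text
t: 5.35
eef_pos: [0.542, -0.05, 0.1984]
ee_rot: [-3.141, -0.003, 3.034]
force: [-7.8, 5.9, 5.2]
width: 0.0002
```

```bash
python3 -c "
from fit import *
i,d,p=shot('t2','top'); save('t2b',cv2.resize(i[100:230,170:405],None,fx=3.4,fy=3.4,interpolation=cv2.INTER_CUBIC))
i,d,p=shot('s2','scene'); save('s2b',cv2.resize(i[160:280,120:350],None,fx=3.4,fy=3.4,interpolation=cv2.INTER_CUBIC))
print(tofix([.584,-.0035,-.109],get_state()['eef_pos']))"
```

```text
5.35 [ 0.542  -0.05    0.1984] [-3.1413 -0.0033  3.0339] [-7.8  5.9  5.2] 0.0002
5.4 [ 0.542  -0.05    0.1984] [-3.1413 -0.0033  3.0339] [-8.5  5.3  4.8] 0.0007
[-36.70913793 -50.81500955 198.4133149 ]
```

View pics/t2b.png

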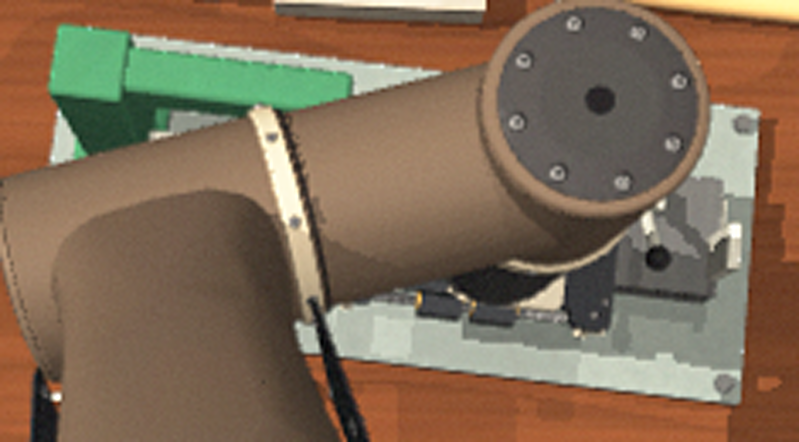

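View pics/s2b.png

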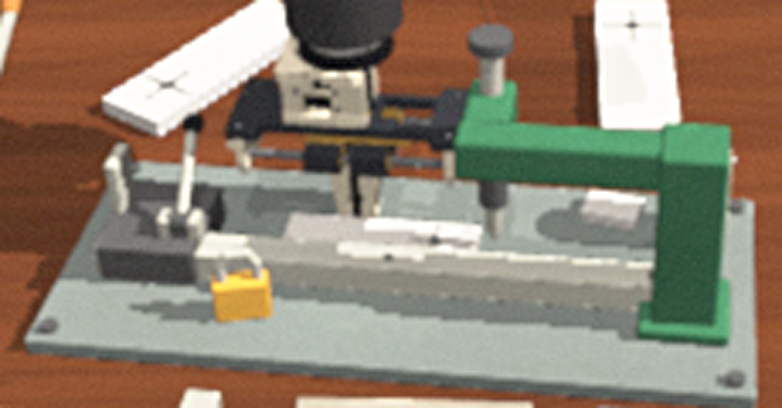

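Emit:
arm_command(
  targets=[
    [[0,0,0],[-15,1.6,0],1],
    [[0,0,0],[-35,4,5],0.6],
    [[0,0,0],[-40,0,45],0.6],
    [[0,0,0],[0,0,45],0.6],
    [[0,0,0],[0,0,40],0.6],
    [[0,0,0],[0,0,0],0.6],
  ],
)

```text
t: 6.05
eef_pos: [0.4623, -0.0442, 0.3323]
ee_rot: [3.138, 0.012, 3.036]
force: [0.7, 0.3, -0.1]
width: 0.0328
```

```bash
python3 -c "
from fit import *
i,d,p=shot('w3'); save('w3b',cv2.resize(i,(800,600),interpolation=cv2.INTER_CUBIC))"
```

```text
6.05 [ 0.4623 -0.0442  0.3323] [3.1383 0.012  3.036 ] [ 0.7  0.3 -0.1] 0.0328
```

View pics/w3b.png

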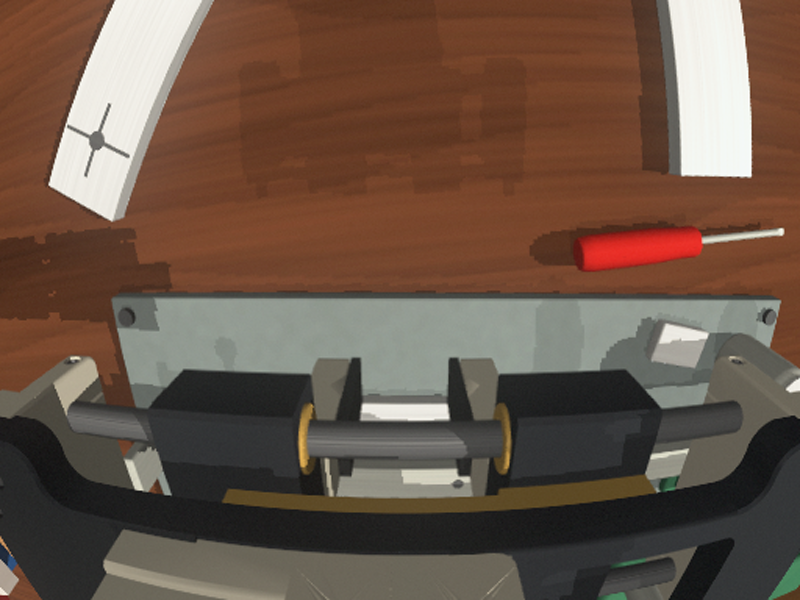

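Emit:
arm_command(
  targets=[
    [[0,0,0],[20,-20,40],0.4],
    [[0,0,0],[30,-30,30],0.4],
    [[0,0,0],[30,-30,0],0.4],
    [[0,0,0],[30,-25,0],0.4],
    [[0,0,0],[28,-20,0],0.4],
    [[0,0,0],[0,0,0],0.4],
    [[0,0,0],[0,0,0],0.4],
  ],
)

```text
t: 6.8
eef_pos: [0.5975, -0.1691, 0.3929]
ee_rot: [-3.141, -0.003, 3.033]
force: [-0.6, -0.5, -0.0]
width: 0.0525
```

```bash
python3 -c "
from fit import *
i,d,p=shot('w4'); save('w4b',cv2.resize(i,(800,600),interpolation=cv2.INTER_CUBIC))"
```

```text
6.8 [ 0.5975 -0.1691  0.3929] [-3.1414e+00 -2.5000e-03  3.0329e+00] [-0.6 -0.5 -0. ] 0.0525
```

View pics/w4b.png

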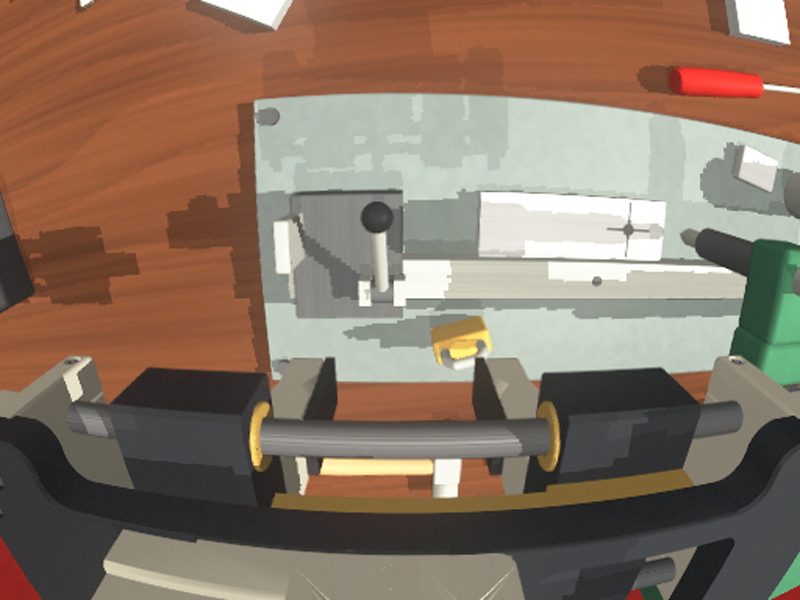

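Run:
```python
from fit import *
i,d,p=ld('w4')
save('w4c',cv2.resize(i[55:215,155:315],None,fx=5,fy=5,interpolation=cv2.INTER_CUBIC)[:600])
save('w4d',cv2.resize(i[110:200,295:475],None,fx=4.4,fy=4.4,interpolation=cv2.INTER_CUBIC))
```

```text
(no output)
```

View pics/w4c.png

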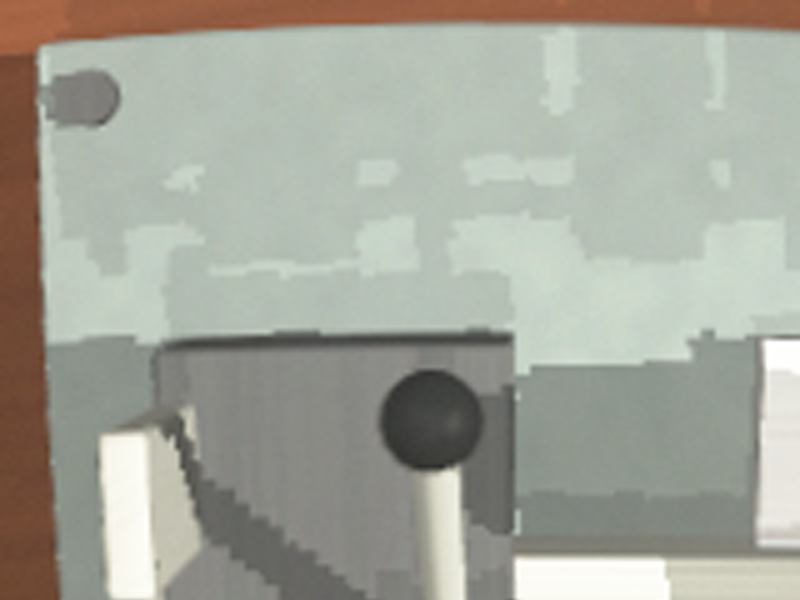

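View pics/w4d.png

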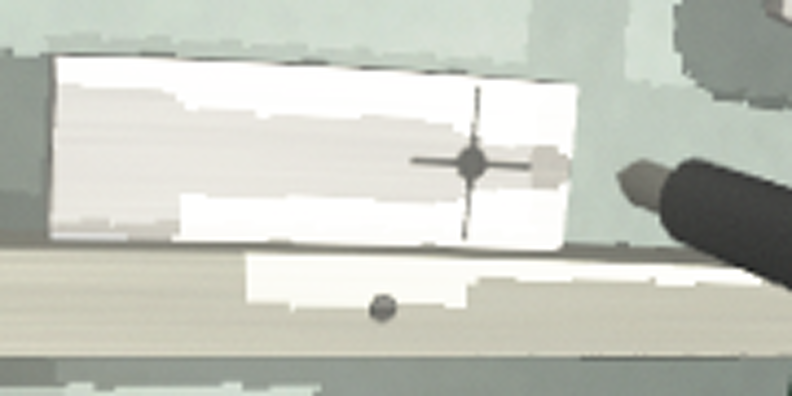

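Run:
```python
from fit import *
i,d,p=ld('w4')
A=lambda a:np.array(a)/5+[155,55]-.4; B=lambda a:np.array(a)/4.4+[295,110]-.39; V=lambda a:np.array(a)*.64-.18
obs=[([-100,-280,15],A((39,45)))]
# plate front edge & right edge points as line constraints
fe=[V(q) for q in [(400,94),(560,105),(700,123)]]; re=[A((52,450)),A((45,250))]
ff=[B(q) for q in [(20,249),(250,251),(600,262)]]; tip=B((622,177))
def res(x):
    r=[]
    for q in fe+[A((39,45))]: r.append(tofix(x,hitz(p,*q,.015))[0]+100)
    for q in re+[A((39,45))]: r.append(tofix(x,hitz(p,*q,.015))[1]+280)
    for q in ff: r.append(tofix(x,hitz(p,*q,.040))[0]-25)
    t=tofix(x,hitz(p,*tip,.034)); r+=list((t[:2]-[0-3,70-0]))
    return r
f=least_squares(res,[.584,-.0035,-.109],loss='soft_l1'); x=f.x; print(x.round(4),np.round(res(x),1))
for n,q,z in [('FR',(57,57),.027),('FL',(577,84),.027),('BL',(558,249),.027),('BR',(50,240),.027),('mark',(470,163),.027)]:
    w=hitz(p,*B(q),z); print(n,tofix(x,w).round(1))
g=lambda q,z:tofix(x,hitz(p,*q,z)).round(1)
print('carr left top',g(A((513,340)),.052),g(A((513,500)),.052),'carr front right',g(A((158,345)),.052))
print('ball',g(A((432,420)),.119))
print('thumb',[g(a,.098) for a in (A((100,433)),A((157,433)),A((107,597)),V((275,221)),V((290,271)))])
print('yaw rel', )
```

```text
[ 0.5846 -0.004  -0.1138] [ 0.4  2.5  0.2  0.1  0.   0.4 -0.4 -0.8 -1.5 -1.7  1.3 -0. ]
FR [ -25.7 -105.1   27. ]
FL [-27.5  54.3  27. ]
BL [22.7 54.  27. ]
BR [  24.4 -105.1   27. ]
mark [-1.7 19.5 27. ]
carr left top [ -26.5 -163.9   52. ] [   8.8 -163.7   52. ] carr front right [ -26.4 -242.    52. ]
ball [ -17.7 -177.4  119. ]
thumb [array([ -13.3, -242.8,   98. ]), array([ -13. , -231.4,   98. ]), array([  19.2, -243.3,   98. ]), array([ -13.2, -241.5,   98. ]), array([  18.5, -233.6,   98. ])]
yaw rel
```

Now the view shows the blank's right end at y -105, mark at y 19.5 (fixture), nearly flush, carriage stop face at y -164, and thumb plate top centred at about (3,-238). I'll pinch the plate with the jaws part open, which keeps the fingers clear of the lever.

Emit:
arm_command(
  targets=[
    [[0,0,0],[-18,-36,0],0.65],
    [[0,0,0],[-19,-36,-5],0.65],
    [[0,0,0],[0,0,-40],0.65],
    [[0,0,0],[0,0,-40],0.65],
    [[0,0,0],[0,0,-20],0.65],
    [[0,0,0],[0,0,0],0.65],
    [[0,0,0],[0,0,0],0.65],
  ],
)

```text
t: 7.55
eef_pos: [0.5602, -0.24, 0.2908]
ee_rot: [-3.141, 0.001, 3.036]
force: [0.2, 0.6, 0.3]
width: 0.0308
```

```bash
python3 -c "
from fit import *
i,d,p=shot('w5'); save('w5b',cv2.resize(i,(800,600),interpolation=cv2.INTER_CUBIC))
i,d,p=shot('s5','scene'); save('s5b',cv2.resize(i[120:280,80:320],None,fx=3.3,fy=3.3,interpolation=cv2.INTER_CUBIC))
"
```

```text
7.55 [ 0.5602 -0.24    0.2908] [-3.1411e+00  6.0000e-04  3.0356e+00] [0.2 0.6 0.3] 0.0308
7.6 [ 0.5606 -0.2401  0.2916] [-3.1411e+00  2.2000e-03  3.0355e+00] [1.3 0.3 0.2] 0.0307
```

View pics/w5b.png

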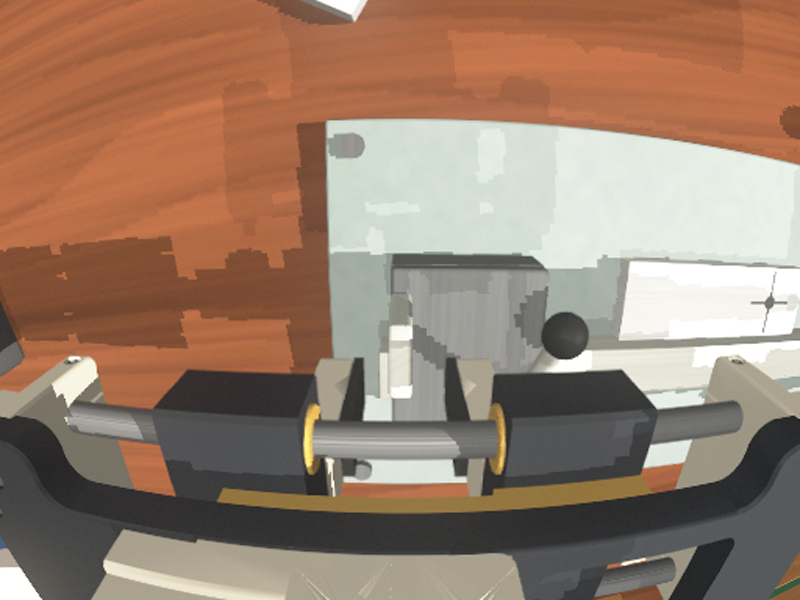

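View pics/s5b.png

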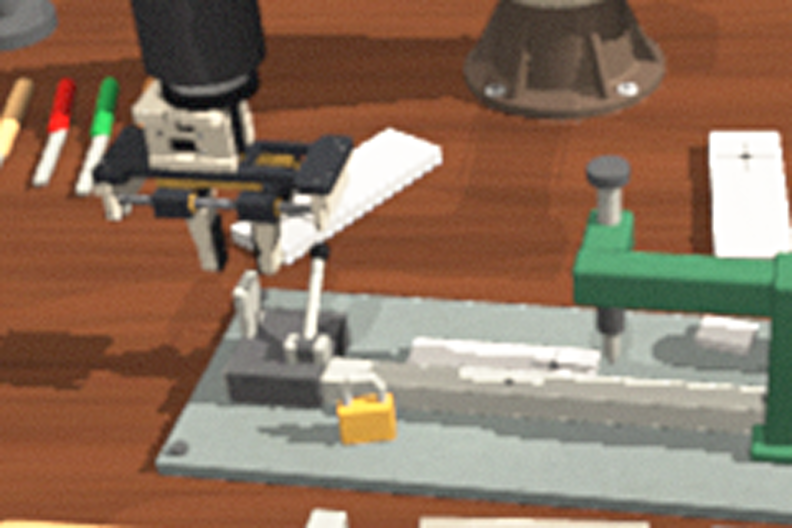

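Emit:
arm_command(
  targets=[
    [[0,0,0],[0,-0.5,-20],0.65],
    [[0,0,0],[0,0,-15],0.65],
    [[0,0,0],[0,0,-8],0.65],
    [[0,0,0],[0,0,0],0.65],
  ],
)

```text
t: 8.05
eef_pos: [0.5601, -0.2408, 0.247]
ee_rot: [-3.142, -0.0, 3.035]
force: [-0.6, -0.0, 0.8]
width: 0.0307
```

Emit:
arm_command(
  targets=[
    [[0,0,0],[0,0,0],0.8],
    [[0,0,0],[0,0,0],0.92],
    [[0,0,0],[0,0,0],0.95],
    [[0,0,0],[0,0,0],0.95],
  ],
  squeeze=20,
)

```text
t: 8.45
eef_pos: [0.5604, -0.2411, 0.2477]
ee_rot: [-3.141, 0.001, 3.034]
force: [0.2, -0.3, 3.4]
width: 0.0099
```

Emit:
arm_command(
  targets=[
    [[0,0,0],[0.5,5,0],0.95],
    [[0,0,0],[1.1,9.9,0],0.95],
    [[0,0,0],[1.1,9.9,0],0.95],
    [[0,0,0],[1.1,9.9,0],0.95],
    [[0,0,0],[1.1,9.9,0],0.95],
    [[0,0,0],[0.8,7,0],0.95],
    [[0,0,0],[0.4,4,0],0.95],
    [[0,0,0],[0,0,0],0.95],
  ],
)

```text
t: 9.25
eef_pos: [0.5666, -0.1844, 0.2477]
ee_rot: [3.141, 0.001, 3.035]
force: [-1.3, 1.9, 6.5]
width: 0.0099
```

Emit:
arm_command(
  targets=[
    [[0,0,0],[0.3,3,0],0.95],
    [[0,0,0],[0.4,4,0],0.95],
    [[0,0,0],[0.4,4,0],0.95],
    [[0,0,0],[0.5,4,0],0.95],
    [[0,0,0],[0.4,4,0],0.95],
    [[0,0,0],[0.5,4,0],0.95],
    [[0,0,0],[0.4,4,0],0.95],
    [[0,0,0],[0.5,4,0],0.95],
  ],
)

```text
t: 10.05
eef_pos: [0.5699, -0.1545, 0.2477]
ee_rot: [-3.141, 0.001, 3.035]
force: [-0.2, -5.2, 5.0]
width: 0.0097
```

Emit:
arm_command(
  targets=[
    [[0,0,0],[0.4,4,0],0.95],
    [[0,0,0],[0.4,4,0],0.95],
    [[0,0,0],[0.4,3,0],0.95],
    [[0,0,0],[0.2,2,0],0.95],
    [[0,0,0],[0,0,0],0.95],
    [[0,0,0],[0,0,0],0.95],
  ],
)

```text
t: 10.65
eef_pos: [0.5714, -0.1412, 0.2478]
ee_rot: [-3.141, 0.002, 3.035]
force: [-0.5, -3.2, 6.9]
width: 0.0095
```

```bash
python3 -c "
from fit import *
i,d,p=shot('w6'); save('w6b',cv2.resize(i,(800,600),interpolation=cv2.INTER_CUBIC))
i,d,p=shot('s6','scene'); save('s6b',cv2.resize(i[160:280,160:320],None,fx=5,fy=5,interpolation=cv2.INTER_CUBIC))
"
```

```text
10.65 [ 0.5714 -0.1412  0.2478] [-3.1412e+00  1.5000e-03  3.0347e+00] [-0.5 -3.2  6.9] 0.0095
10.7 [ 0.5714 -0.1412  0.2477] [-3.1412e+00  1.4000e-03  3.0347e+00] [-0.8 -3.6  5.8] 0.01
```

View pics/w6b.png

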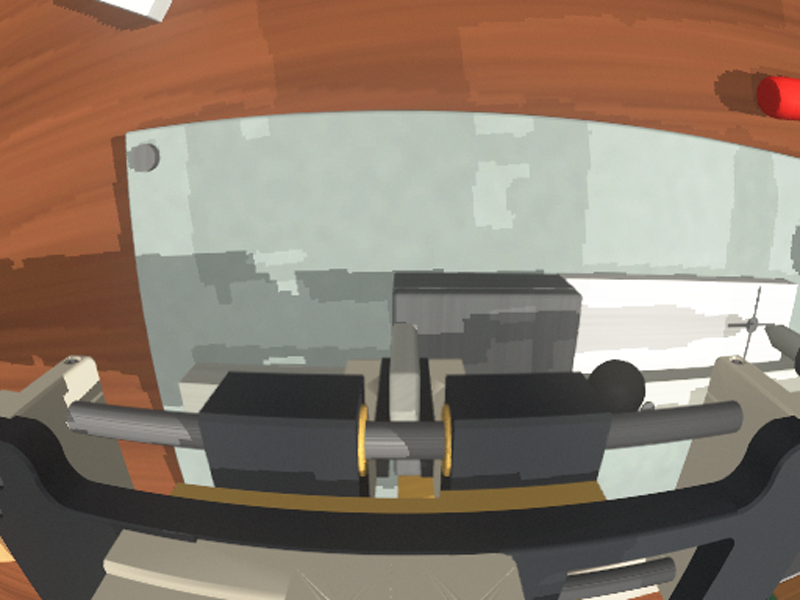

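View pics/s6b.png

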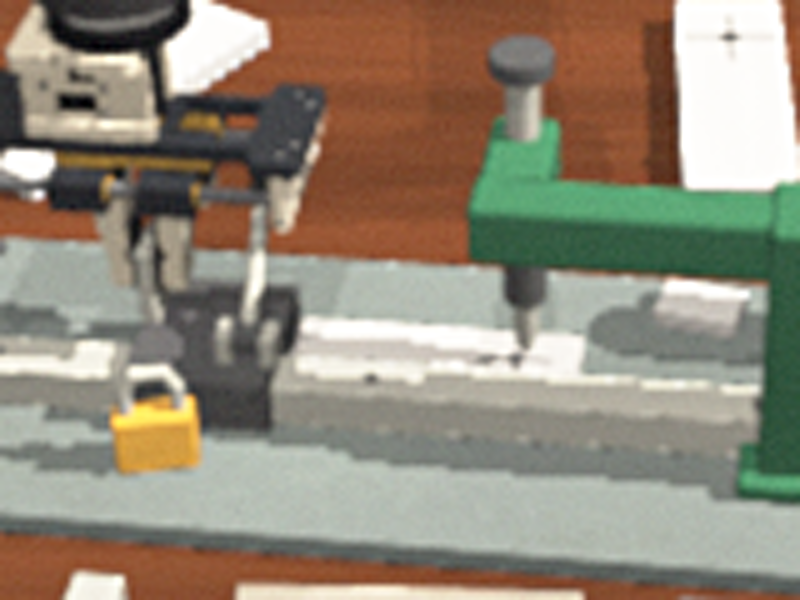

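Run:
```python
from fit import *
i,d,p=ld('w6')
save('w6d',cv2.resize(i[165:255,355:512],None,fx=5,fy=5,interpolation=cv2.INTER_CUBIC))
```

```text
(no output)
```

View pics/w6d.png

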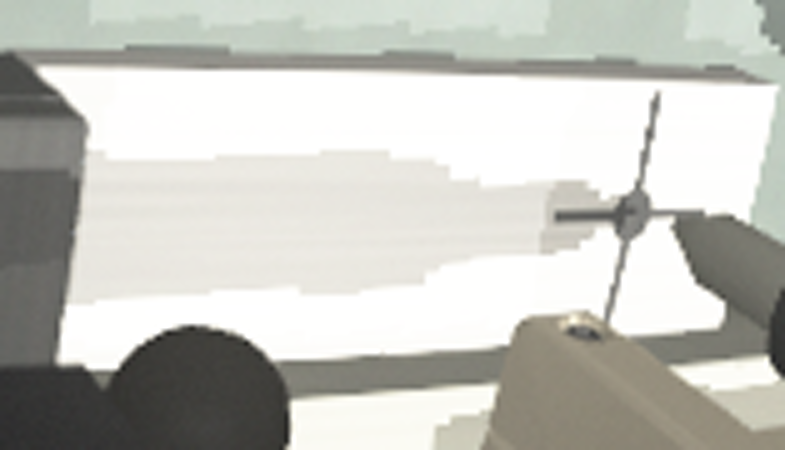

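Run:
```python
from fit import *
i,d,p=ld('w6')
D=lambda a:np.array(a)/5+[355,165]-.4
x=[.5846,-.004,-.111]
g=lambda q,z:tofix(x,hitz(p,*q,z)).round(1)
print('mark',g(D((632,214)),.027),'tip',g(D((676,222)),.033),g(D((682,240)),.033))
print('blank corners',g(D((38,64)),.027),g(D((778,86)),.027),g(D((727,328)),.027),g(D((560,338)),.027),g(D((64,368)),.027))
print('carr',g(D((88,128)),.052))
V=lambda a:np.array(a)*.64-.18
print('plate corner',g(V((127,132)),.015),[g(V(q),.015) for q in [(400,111),(560,118),(700,137),(140,270),(150,340)]])
for P in [(0,70,33),(7,70,45),(0,70,27)]: print((projw(p,pose2(x,P))-[355,165]+.4)*5)
```

```text
mark [-1.6 63.6 27. ] tip [-2.2 70.1 33. ] [ 1.3 73.1 33. ]
blank corners [-26.9 -61.6  27. ] [-26.5  98.4  27. ] [ 23.1 100.8  27. ] [22.3 52.5 27. ] [ 22.9 -50.6  27. ]
carr [-25.  -62.9  52. ]
plate corner [-100.6 -279.1   15. ] [array([-100.7, -139.7,   15. ]), array([-101. ,  -65.2,   15. ]), array([-101.1,   15.6,   15. ]), array([ -27.4, -278.1,   15. ]), array([  12.8, -279. ,   15. ])]
[672.74525488 233.48726701]
[703.38344025 295.25469488]
[653.28829967 221.73167009]
```

Emit:
arm_command(
  targets=[
    [[0,0,0],[0.2,2,0],0.95],
    [[0,0,0],[0.3,2,0],0.95],
    [[0,0,0],[0.1,1,0],0.95],
    [[0,0,0],[0,0,0],0.95],
    [[0,0,0],[0,0,0],0.7],
    [[0,0,0],[0,0,0],0.7],
    [[0,0,0],[0,0,25],0.7],
    [[0,0,0],[0,0,40],0.7],
  ],
)

```text
t: 11.55
eef_pos: [0.5705, -0.1359, 0.3096]
ee_rot: [-3.141, -0.007, 3.034]
force: [1.4, -0.5, 0.7]
width: 0.0258
```

Emit:
arm_command(
  targets=[
    [[0,0,0],[-20,0,45],0.7],
    [[0,0,0],[-30,20,40],1],
    [[0,0,0],[-20,45,10],1],
    [[0,0,0],[0,45,0],1],
    [[0,0,0],[0,45,0],1],
    [[0,0,0],[0,40,0],1],
    [[0,0,0],[0,10,0],1],
    [[0,0,0],[0,0,0],1],
  ],
)

```text
t: 12.35
eef_pos: [0.5036, 0.0687, 0.4036]
ee_rot: [3.142, -0.001, 3.037]
force: [-1.0, -0.3, -0.7]
width: 0.0008
```

```bash
python3 -c "
from fit import *
i,d,p=shot('w7'); save('w7b',cv2.resize(i,(800,600),interpolation=cv2.INTER_CUBIC))
"
```

```text
12.35 [0.5036 0.0687 0.4036] [ 3.1415e+00 -7.0000e-04  3.0372e+00] [-1.  -0.3 -0.7] 0.0008
```

View pics/w7b.png

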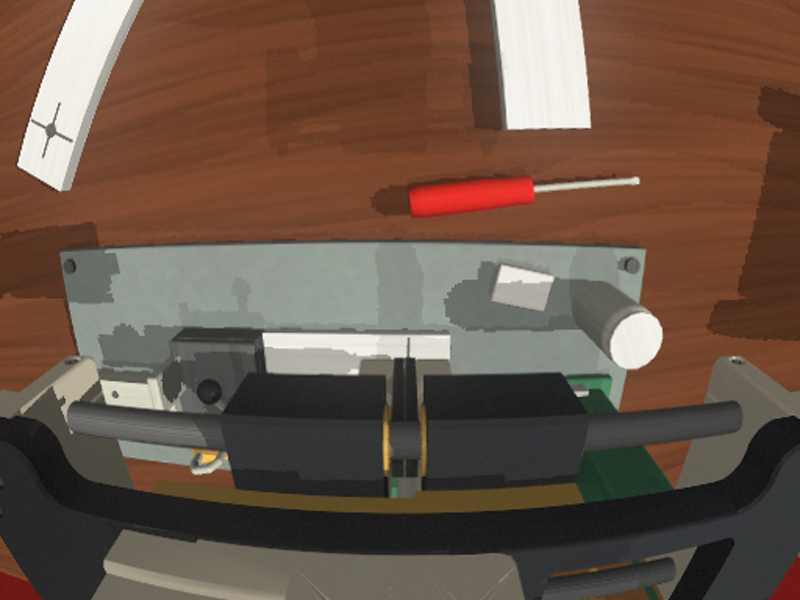

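```bash
python3 -c "
from fit import *
i,d,p=ld('top0'); C=cloud(p,d); print(C[140:152:3,256:270:3].reshape(-1,3).round(3))"
```

```text
[[0.597 0.076 0.226]
 [0.598 0.07  0.226]
 [0.598 0.064 0.225]
 [0.597 0.058 0.227]
 [0.597 0.051 0.228]
 [0.591 0.076 0.226]
 [0.591 0.07  0.225]
 [0.591 0.064 0.226]
 [0.592 0.057 0.225]
 [0.591 0.051 0.225]
 [0.584 0.076 0.226]
 [0.585 0.07  0.224]
 [0.584 0.064 0.227]
 [0.584 0.058 0.228]
 [0.378 0.077 0.942]
 [0.579 0.076 0.221]
 [0.578 0.07  0.228]
 [0.578 0.064 0.228]
 [0.579 0.057 0.224]
 [0.579 0.051 0.225]]
```

Emit:
arm_command(
  targets=[
    [[0,0,0],[0,-5,45],0.5],
    [[0,0,0],[15,-10,15],0.3],
    [[0,0,0],[30,0,0],0.2],
    [[0,0,0],[15,0,0],0.2],
    [[0,0,0],[0,0,0],0.2],
    [[0,0,0],[0,0,0],0.2],
  ],
)

```text
t: 13.0
eef_pos: [0.5637, 0.0509, 0.4632]
ee_rot: [-3.141, -0.002, 3.033]
force: [-0.8, -0.6, -0.6]
width: 0.043
```

```bash
python3 -c "
from fit import *
i,d,p=shot('w8'); save('w8b',cv2.resize(i,(800,600),interpolation=cv2.INTER_CUBIC));print(p)
"
```

```text
13.0 [0.5637 0.0509 0.4632] [-3.1410e+00 -1.6000e-03  3.0326e+00] [-0.8 -0.6 -0.6] 0.043
{'mtx': array([[297.31863964,   0.        , 258.59471671],
       [  0.        , 297.31863964, 191.43997597],
       [  0.        ,   0.        ,   1.        ]]), 'eye': array([0.48149954, 0.06069605, 0.4443227 ]), 'orientation': array([2.83246419e+00, 1.63341025e-03, 1.46295220e+00])}
```

View pics/w8b.png

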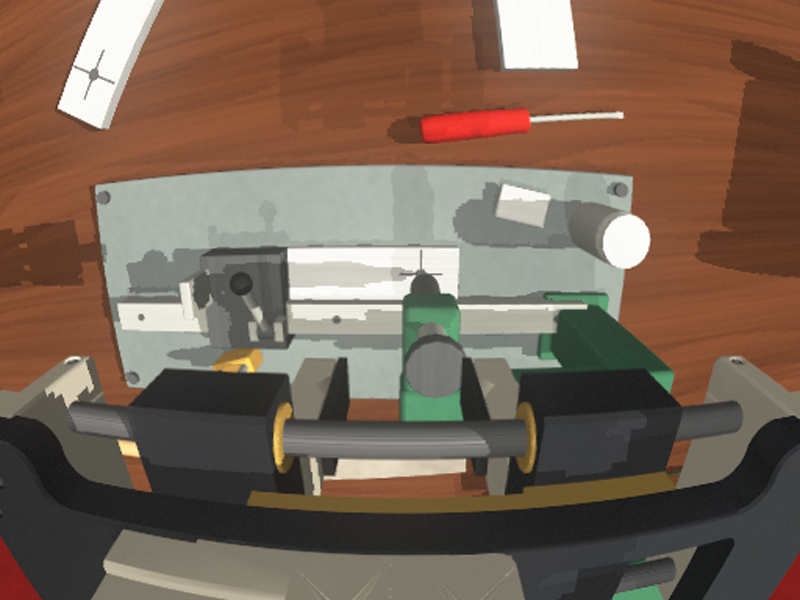

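Run:
```python
from fit import *
i,d,p=ld('w8')
save('w8c',cv2.resize(i[145:230,120:310],None,fx=4.2,fy=4.2,interpolation=cv2.INTER_CUBIC))
save('w8d',cv2.resize(i[150:205,230:310],None,fx=10,fy=10,interpolation=cv2.INTER_CUBIC))
save('w8e',np.hstack([cv2.resize(i[105:155,50:100],None,fx=8,fy=8,interpolation=cv2.INTER_CUBIC),cv2.resize(i[95:145,370:420],None,fx=8,fy=8,interpolation=cv2.INTER_CUBIC)]))
```

```text
(no output)
```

View pics/w8c.png

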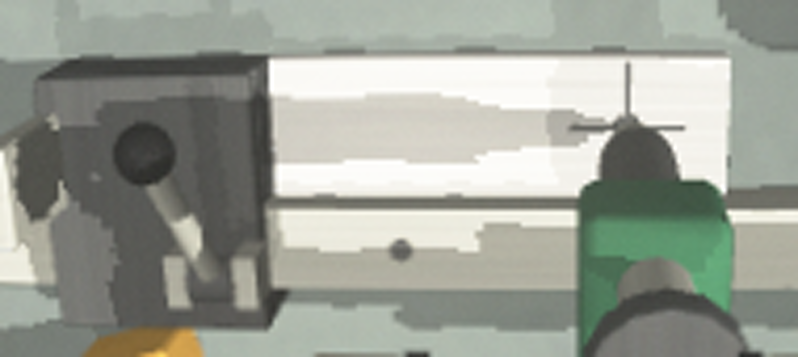

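View pics/w8d.png

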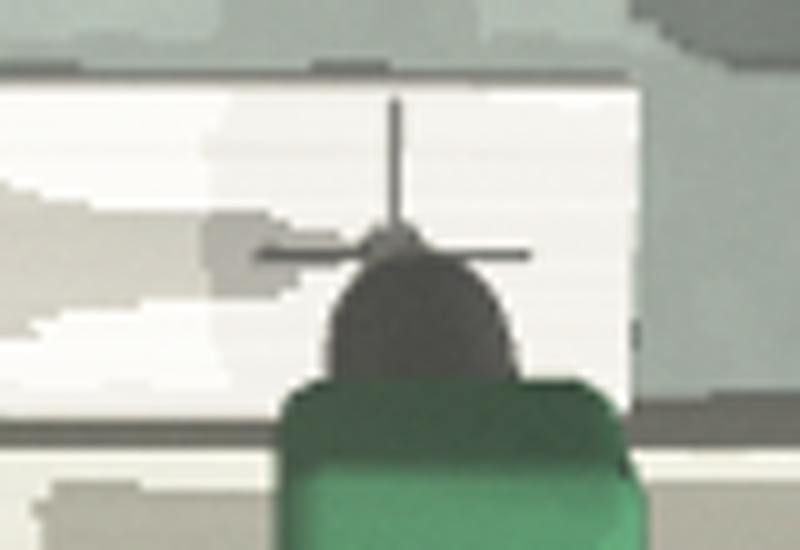

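View pics/w8e.png

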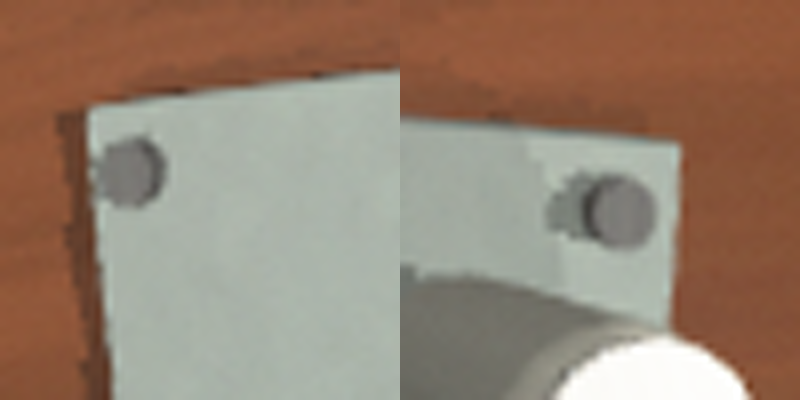

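Run:
```python
from fit import *
i,d,p=ld('w8')
c8=lambda a,o:np.array(a)/8+o-.44
L=c8((90,106),[50,105]); Rr=c8((280,144),[370,95])
Dd=lambda a:np.array(a)/10+[230,150]-.45; C=lambda a:np.array(a)/4.2+[120,145]-.38
a=hitz(p,*L,.015); b=hitz(p,*Rr,.015); v=b-a; print('len',np.linalg.norm(v)); yaw=-np.arctan2(v[0],v[1]); m=(a+b)/2
x=[m[0]+.1*np.cos(yaw),m[1]+.1*np.sin(yaw),yaw]; print(np.round(x,4))
g=lambda q,z:tofix(x,hitz(p,*q,z)).round(1)
print('mark',g(Dd((393,254)),.027),g(Dd((395,110)),.027))
print('blank R-F,L-F,L-B,',g(C((272,57)),.027),g(Dd((640,88)),.027),g(Dd((630,412)),.027),'back edge R',g(C((290,198)),.027),'mid back',g(Dd((200,420)),.027),'front mid',g(Dd((200,82)),.027))
print('carr left face top',g(C((268,62)),.052),g(C((270,190)),.052),g(C((38,80)),.052))
print('nose front-bottom y-edges',g(Dd((280,412)),.142),g(Dd((628,440)),.142),'top',g(Dd((290,470)),.178),g(Dd((640,480)),.178))
print('fence front top',[g(C(q),.040) for q in [(300,209),(500,210),(770,210)]])
print('punch edges z~90',g(Dd((328,350)),.09),g(Dd((516,350)),.09))
print('world fence dir')
```

```text
len 0.5575025579612248
[ 0.5834 -0.0044 -0.1099]
mark [-0.2 68.  27. ] [-21.6  68.   27. ]
blank R-F,L-F,L-B, [-25.7 -55.2  27. ] [-25.1 103.2  27. ] [ 23.7 103.4  27. ] back edge R [ 25.7 -51.9  27. ] mid back [25.1 39.8 27. ] front mid [-25.6  40.1  27. ]
carr left face top [-29.  -50.1  52. ] [ 14.8 -52.4  52. ] [ -24.6 -134.1   52. ]
nose front-bottom y-edges [-12.6  52.1 142. ] [ -9.5  89.5 142. ] top [-18.3  53.3 178. ] [-17.3  86.5 178. ]
fence front top [array([ 25.5, -45.3,  40. ]), array([25.6, 24.6, 40. ]), array([ 25.4, 117.2,  40. ])]
punch edges z~90 [-4.2 57.9 90. ] [-4.3 81.3 90. ]
world fence dir
```

The blank is nearly parallel to the fence and the mark is at y about 68.2, so about 1.8 mm remains. The lever blocks my earlier hand orientation here. I'll turn the hand 90° to press the blank against the fence near its middle, then do the last carriage nudge.

```bash
python3 -c "
from fit import *
print(get_state()['q'].round(3))"
```

```text
[ 0.436  0.146 -0.139 -0.    -1.287 -2.115]
```

Emit:
arm_command(
  targets=[
    [[0,0,0.13],[-25,-15,0],1],
    [[0,0,0.13],[-30,-15,0],1],
    [[0,0,0.13],[-19,-15,0],1],
    [[0,0,0.13],[0,0,-20],1],
    [[0,0,0.13],[0,0,-20],1],
    [[0,0,0.13],[0,0,-20],1],
    [[0,0,0.13],[0,0,-20],1],
    [[0,0,0.13],[0,0,-20],1],
  ],
)

```text
t: 13.85
eef_pos: [0.4889, 0.0066, 0.3637]
ee_rot: [-3.141, 0.001, -2.203]
force: [0.5, 0.0, -0.0]
width: 0.0006
```

Emit:
arm_command(
  targets=[
    [[0,0,0.13],[0,0,-20],1],
    [[0,0,0.13],[0,0,-20],1],
    [[0,0,0.13],[0,0,-20],1],
    [[0,0,0.13],[0,0,-20],1],
    [[0,0,0.01],[0,0,0],1],
    [[0,0,0],[0,0,0],1],
  ],
)

```text
t: 14.45
eef_pos: [0.4896, 0.0069, 0.2846]
ee_rot: [3.141, -0.0, -1.682]
force: [0.2, 0.4, 0.4]
width: 0.0002
```

```bash
python3 -c "
from fit import *
i,d,p=shot('w9'); save('w9b',cv2.resize(i,(800,600),interpolation=cv2.INTER_CUBIC))
i,d,p=shot('s9','scene'); save('s9b',cv2.resize(i[80:280,100:350],None,fx=3,fy=3,interpolation=cv2.INTER_CUBIC))
print(get_state()['q'].round(3),tofix([.5834,-.0044,-.1099],get_state()['eef_pos']))"
```

```text
14.45 [0.4896 0.0069 0.2846] [ 3.1415e+00 -3.0000e-04 -1.6817e+00] [0.2 0.4 0.4] 0.0002
14.5 [0.4899 0.007  0.2851] [-3.1404e+00  3.0000e-04 -1.6818e+00] [-0.4 -0.   0.5] 0.0007
[ 0.417  0.172 -0.551  0.    -0.847 -0.527] [-94.02745625   1.17192784 285.27614141]
```

View pics/w9b.png

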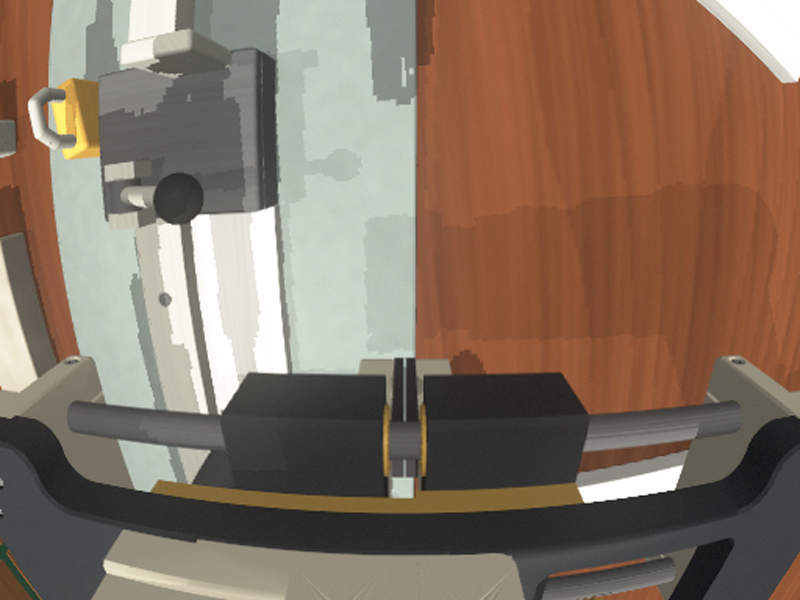

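View pics/s9b.png

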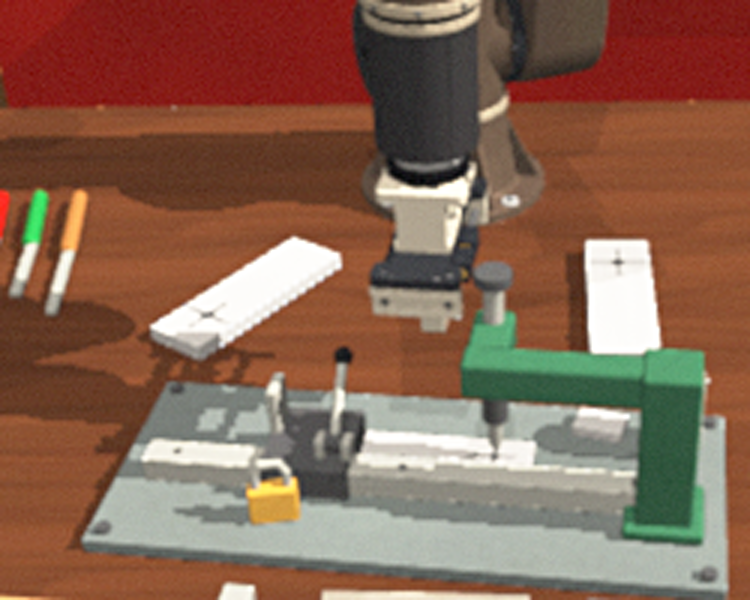

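Emit:
arm_command(
  targets=[
    [[0,0,0],[0,0,-40],1],
    [[0,0,0],[0,0,-35],1],
    [[0,0,0],[0,0,-12],1],
    [[0,0,0],[8,-0.9,0],1],
    [[0,0,0],[8,-0.9,0],1],
    [[0,0,0],[5,-0.5,0],1],
    [[0,0,0],[3,-0.3,0],1],
    [[0,0,0],[0,0,0],1],
  ],
)

```text
t: 15.35
eef_pos: [0.5146, 0.0044, 0.1978]
ee_rot: [-3.14, 0.001, -1.679]
force: [-0.5, -0.3, 0.5]
width: 0.0005
```

Emit:
arm_command(
  targets=[
    [[0,0,0],[3,-0.3,0],1],
    [[0,0,0],[3,-0.3,0],1],
    [[0,0,0],[3,-0.3,0],1],
    [[0,0,0],[2,-0.2,0],1],
    [[0,0,0],[2,-0.2,0],1],
    [[0,0,0],[0,0,0],1],
  ],
)

```text
t: 15.95
eef_pos: [0.5271, 0.0031, 0.1969]
ee_rot: [-3.142, -0.0, -1.679]
force: [0.1, -0.6, 0.7]
width: 0.0004
```

Emit:
arm_command(
  targets=[
    [[0,0,0],[2,-0.2,0],1],
    [[0,0,0],[2,-0.2,0],1],
    [[0,0,0],[2,-0.2,0],1],
    [[0,0,0],[1,-0.1,0],1],
    [[0,0,0],[0,0,0],1],
  ],
)

```text
t: 16.45
eef_pos: [0.534, 0.0024, 0.197]
ee_rot: [-3.142, -0.0, -1.679]
force: [-0.2, 0.2, 0.2]
width: 0.0003
```

Emit:
arm_command(
  targets=[
    [[0,0,0],[2,-0.2,0],1],
    [[0,0,0],[1,-0.1,0],1],
    [[0,0,0],[1,-0.1,0],1],
    [[0,0,0],[0,0,0],1],
  ],
)

```text
t: 16.85
eef_pos: [0.538, 0.002, 0.197]
ee_rot: [-3.142, 0.0, -1.679]
force: [-0.3, 0.0, -0.7]
width: 0.0006
```

Emit:
arm_command(
  targets=[
    [[0,0,0],[2,-0.2,0],1],
    [[0,0,0],[1,-0.1,0],1],
    [[0,0,0],[1,-0.1,0],1],
    [[0,0,0],[0,0,0],1],
  ],
)

```text
t: 17.25
eef_pos: [0.5419, 0.0016, 0.1969]
ee_rot: [3.141, -0.0, -1.679]
force: [0.1, -1.0, 0.0]
width: 0.0005
```

Emit:
arm_command(
  targets=[
    [[0,0,0],[1,-0.1,0],1],
    [[0,0,0],[1,-0.1,0],1],
    [[0,0,0],[1,-0.1,0],1],
    [[0,0,0],[0,0,0],1],
  ],
)

```text
t: 17.65
eef_pos: [0.5429, 0.0013, 0.1966]
ee_rot: [3.137, -0.001, -1.679]
force: [-10.5, 5.3, 6.3]
width: 0.0005
```

Emit:
arm_command(
  targets=[
    [[0,0,0],[-5,0.5,0],1],
    [[0,0,0],[-22,2.4,0],1],
    [[0,0,0],[0,0,40],1],
    [[0,0,0],[0,0,45],1],
    [[0,0,-0.13],[0,0,45],0.7],
    [[0,0,-0.14],[0,-20,10],0.7],
    [[0,0,-0.14],[0,-20,0],0.7],
    [[0,0,-0.14],[0,-20,0],0.7],
  ],
)

```text
t: 18.45
eef_pos: [0.5179, -0.0563, 0.338]
ee_rot: [-3.14, 0.002, -2.234]
force: [-0.0, 0.1, -0.5]
width: 0.0244
```

Emit:
arm_command(
  targets=[
    [[0,0,-0.14],[10,-20,0],0.65],
    [[0,0,-0.14],[10,-20,0],0.65],
    [[0,0,-0.14],[10,-20,0],0.65],
    [[0,0,-0.14],[10,-15,0],0.65],
    [[0,0,-0.14],[10,-4,0],0.65],
    [[0,0,-0.14],[6,0,0],0.65],
    [[0,0,-0.14],[0,0,0],0.65],
    [[0,0,-0.04],[0,0,0],0.65],
  ],
)

```text
t: 19.25
eef_pos: [0.574, -0.135, 0.3368]
ee_rot: [-3.141, 0.0, 3.029]
force: [-0.7, 0.1, 0.5]
width: 0.0306
```

Emit:
arm_command(
  targets=[
    [[0,0,0],[0,0,0],0.65],
    [[0,0,0],[0,0,0],0.65],
  ],
)

```text
t: 19.45
eef_pos: [0.5738, -0.1348, 0.337]
ee_rot: [-3.142, 0.0, 3.036]
force: [-0.1, 0.2, -0.4]
width: 0.0304
```

```bash
python3 -c "
from fit import *
i,d,p=shot('w10'); save('w10b',cv2.resize(i,(800,600),interpolation=cv2.INTER_CUBIC))
print(get_state()['q'].round(3))"
```

```text
19.45 [ 0.5738 -0.1348  0.337 ] [-3.1415e+00  3.0000e-04  3.0359e+00] [-0.1  0.2 -0.4] 0.0304
[ 0.101  0.272 -0.276  0.    -1.023 -1.777]
```

View pics/w10b.png

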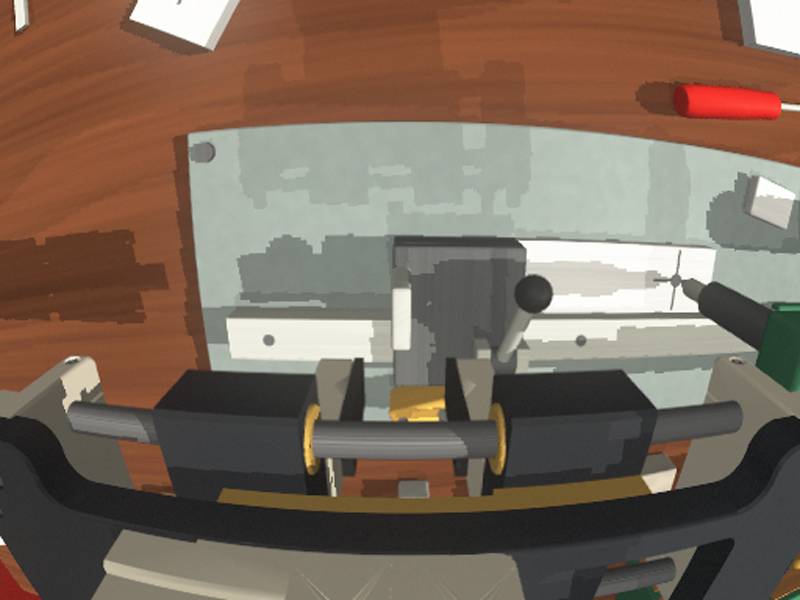

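Emit:
arm_command(
  targets=[
    [[0,0,0],[-1.8,-1.4,-40],0.65],
    [[0,0,0],[0,0,-30],0.65],
    [[0,0,0],[0,0,-19],0.65],
    [[0,0,0],[0,0,0],0.65],
    [[0,0,0],[0,0,0],0.8],
    [[0,0,0],[0,0,0],0.92],
    [[0,0,0],[0,0,0],0.95],
    [[0,0,0],[0,0,0],0.95],
  ],
)

```text
t: 20.3
eef_pos: [0.5725, -0.1362, 0.2494]
ee_rot: [3.141, 0.002, 3.035]
force: [-1.1, 0.7, 4.6]
width: 0.0102
```

Emit:
arm_command(
  targets=[
    [[0,0,0],[0.1,1,0],0.95],
    [[0,0,0],[0.1,0.8,0],0.95],
    [[0,0,0],[0,0,0],0.95],
    [[0,0,0],[0,0,0],0.95],
  ],
)

```text
t: 20.7
eef_pos: [0.5727, -0.1349, 0.2494]
ee_rot: [-3.141, 0.002, 3.035]
force: [-0.8, -4.0, 7.4]
width: 0.0094
```

Emit:
arm_command(
  targets=[
    [[0,0,0],[0,0,0],0.7],
    [[0,0,0],[0,0,0],0.65],
    [[0,0,0],[0,0,40],0.65],
    [[0,0,0],[0,0,45],0.5],
    [[0,0,0],[-10,20,45],0.2],
    [[0,0,0],[-20,40,40],0.2],
    [[0,0,0],[-15,40,10],0.2],
    [[0,0,0],[-5,40,0],0.2],
  ],
)

```text
t: 21.5
eef_pos: [0.5245, -0.0001, 0.4236]
ee_rot: [3.139, 0.004, 3.034]
force: [1.5, 0.9, -0.5]
width: 0.065
```

Emit:
arm_command(
  targets=[
    [[0,0,0],[0,40,0],0.2],
    [[0,0,0],[0,10,0],0.2],
    [[0,0,0],[0,0,0],0.2],
    [[0,0,0],[0,0,0],0.2],
  ],
)

```text
t: 21.9
eef_pos: [0.5255, 0.0488, 0.4208]
ee_rot: [-3.141, -0.001, 3.035]
force: [-0.8, 0.2, -0.4]
width: 0.0699
```

```bash
python3 -c "
from fit import *
i,d,p=shot('w11'); save('w11b',cv2.resize(i,(800,600),interpolation=cv2.INTER_CUBIC))
save('w11d',cv2.resize(i[165:235,210:310],None,fx=8,fy=8,interpolation=cv2.INTER_CUBIC))
"
```

```text
21.9 [0.5255 0.0488 0.4208] [-3.1413e+00 -8.0000e-04  3.0351e+00] [-0.8  0.2 -0.4] 0.0699
```

View pics/w11b.png

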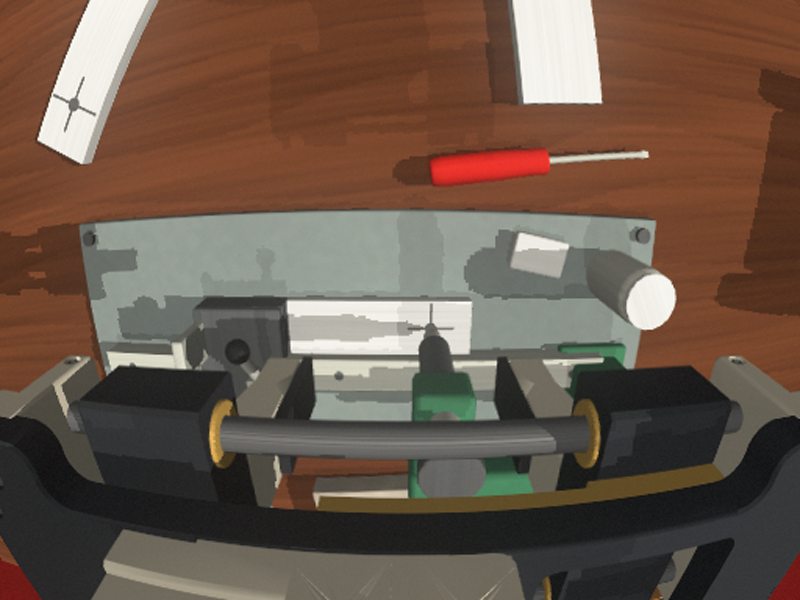

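View pics/w11d.png

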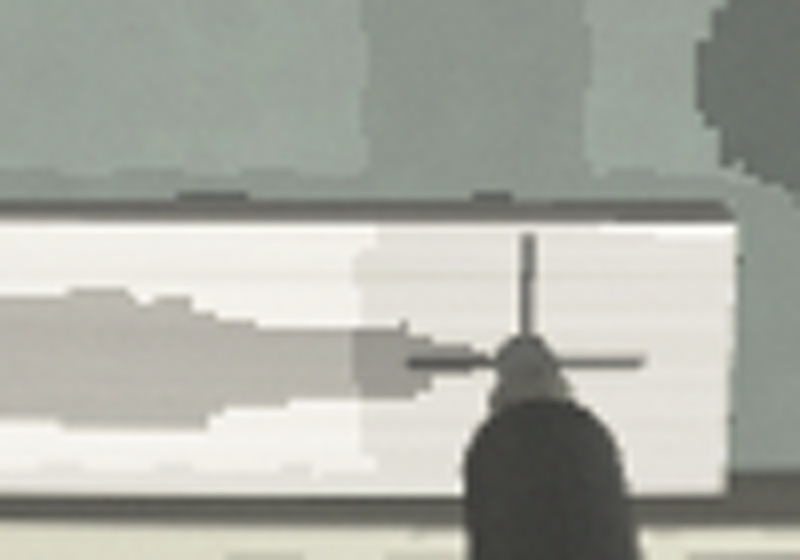

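Run:
```python
from fit import *
i,d,p=ld('w11')
save('w11e',np.hstack([cv2.resize(i[120:170,40:90],None,fx=8,fy=8,interpolation=cv2.INTER_CUBIC),cv2.resize(i[120:170,385:435],None,fx=8,fy=8,interpolation=cv2.INTER_CUBIC)]))
save('w11f',cv2.resize(i[180:235,110:245],None,fx=5.9,fy=5.9,interpolation=cv2.INTER_CUBIC))
```

```text
(no output)
```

View pics/w11e.png

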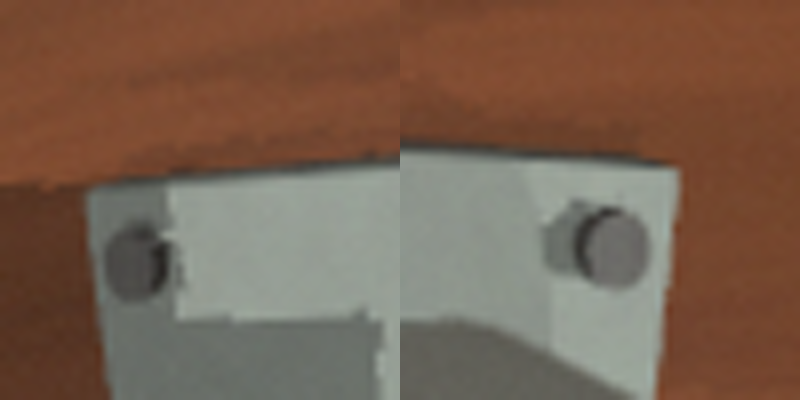

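View pics/w11f.png

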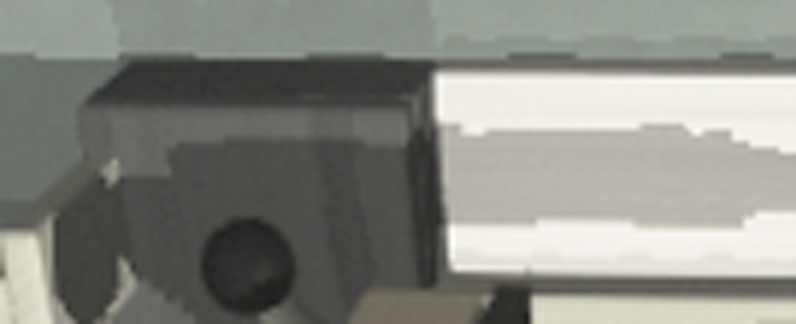

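Run:
```python
from fit import *
i,d,p=ld('w11')
c8=lambda a,o:np.array(a)/8+o-.44
L=c8((88,187),[40,120]); Rr=c8((281,168),[385,120]); D=lambda a:np.array(a)/8+[210,165]-.44
F=lambda a:np.array(a)/5.9+[110,180]-.42
a=hitz(p,*L,.015); b=hitz(p,*Rr,.015); v=b-a; print('len',np.linalg.norm(v)); yaw=-np.arctan2(v[0],v[1]); m=(a+b)/2
x=[m[0]+.1*np.cos(yaw),m[1]+.1*np.sin(yaw),yaw]; print(np.round(x,4))
g=lambda q,z:tofix(x,hitz(p,*q,z)).round(1)
print('mark',g(D((526,362)),.027),g(D((528,240)),.027))
print('tip',g(D((525,358)),.033),g(D((524,335)),.033))
print('blank LF,LB,mid F,mid B',g(D((735,221)),.027),g(D((727,495)),.027),g(D((200,219)),.027),g(D((200,495)),.027),'R F,B',g(F((433,70)),.027),g(F((448,274)),.027),g(F((440,70)),.027))
print('fence top front',[g(q,.040) for q in (D((100,517)),D((400,520)),D((780,522)))])
print('carriage left top',g(F((412,103)),.052),g(F((437,290)),.052))
for P in [(-7*np.cos(t),70+7*np.sin(t),z) for z in (45,) for t in (-1.57,1.57)]+[(0,70,33),(0,70,27)]+[(0,58,90),(0,82,90)]: print(np.round(P),((projw(p,pose2(x,P))-[210,165]+.44)*8).round(0))
```

```text
len 0.5582901001177979
[ 0.583  -0.004  -0.1095]
mark [ 0.4 69.5 27. ] [-21.4  69.3  27. ]
tip [-2.7 68.9 33. ] [-6.7 68.6 33. ]
blank LF,LB,mid F,mid B [-24.8 103.9  27. ] [ 25.3 105.2  27. ] [-24.8  14.8  27. ] [25.5 13.6 27. ] R F,B [-25.1 -55.6  27. ] [ 26.1 -56.2  27. ] [-25.1 -54.   27. ]
fence top front [array([23.8, -2.3, 40. ]), array([23.9, 48.2, 40. ]), array([ 24.4, 112.5,  40. ])]
carriage left top [-25.7 -54.1  52. ] [ 18.7 -52.3  52. ]
[-0. 63. 45.] [492. 400.]
[-0. 77. 45.] [578. 400.]
[ 0 70 33] [531. 373.]
[ 0 70 27] [529. 360.]
[ 0 58 90] [469. 517.]
[ 0 82 90] [635. 517.]
```

The cross is at y 69.5 with the punch predicted and observed at the same columns, so it is within about 0.5 mm. The blank's front edge is parallel at x -24.8 at both ends, and the carriage touches the end with no gap visible. Next I'll press the lever.

Emit:
arm_command(
  targets=[
    [[0,0,0],[0,-40,0],0.6],
    [[0,0,0],[7,-40,0],1],
    [[0,0,0],[25,-41,0],1],
    [[0,0,0],[15,0,-25],1],
    [[0,0,0],[0,0,-40],1],
    [[0,0,0],[0,0,-25],1],
    [[0,0,0],[0,0,0],1],
    [[0,0,0],[0,0,0],1],
  ],
)

```text
t: 22.75
eef_pos: [0.5728, -0.0731, 0.3315]
ee_rot: [-3.141, -0.001, 3.034]
force: [0.8, -0.3, 0.8]
width: 0.0113
```

```bash
python3 -c "
from fit import *
i,d,p=shot('w12'); save('w12b',cv2.resize(i,(800,600),interpolation=cv2.INTER_CUBIC))
print(tofix([.583,-.004,-.1095],get_state()['eef_pos']))
i,d,p=ld('w11'); F=lambda a:np.array(a)/5.9+[110,180]-.42
print('ball',tofix([.583,-.004,-.1095],hitz(p,*F((247,265)),.119)))
"
```

```text
22.75 [ 0.5728 -0.0731  0.3315] [-3.1408e+00 -5.0000e-04  3.0335e+00] [ 0.8 -0.3  0.8] 0.0113
[ -2.24959292 -69.43899084 332.51515107]
ball [-16.69021759 -69.94927523 119.        ]
```

View pics/w12b.png

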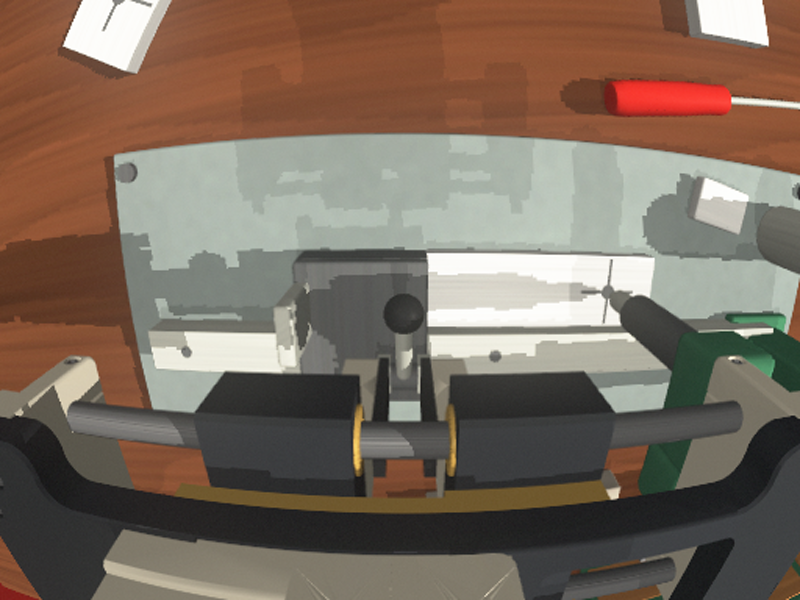

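Emit:
arm_command(
  targets=[
    [[0,0,0],[0,0,0],1],
    [[0,0,0],[0,0,-15],1],
    [[0,0,0],[0,0,-15],1],
    [[0,0,0],[0,0,-6],1],
    [[0,0,0],[0,0,-6],1],
    [[0,0,0],[0,0,-6],1],
    [[0,0,0],[0,0,-6],1],
    [[0,0,0],[0,0,0],1],
  ],
)

```text
t: 23.6
eef_pos: [0.5725, -0.0721, 0.2765]
ee_rot: [-3.142, -0.001, 3.034]
force: [-0.2, -0.9, 0.7]
width: 0.0002
```

Emit:
arm_command(
  targets=[
    [[0,0,0],[0,0,-6],1],
    [[0,0,0],[0,0,-6],1],
    [[0,0,0],[0,0,-6],1],
    [[0,0,0],[0,0,-6],1],
    [[0,0,0],[0,0,-4],1],
    [[0,0,0],[0,0,0],1],
  ],
)

```text
t: 24.2
eef_pos: [0.5724, -0.0722, 0.2481]
ee_rot: [-3.141, -0.001, 3.034]
force: [-0.2, -0.2, -0.0]
width: 0.0004
```

```bash
python3 -c "
from fit import *
i,d,p=shot('w13'); save('w13b',cv2.resize(i,(800,600),interpolation=cv2.INTER_CUBIC))
i,d,p=shot('s13','scene'); save('s13b',cv2.resize(i[120:280,120:350],None,fx=3.4,fy=3.4,interpolation=cv2.INTER_CUBIC))
"
```

```text
24.2 [ 0.5724 -0.0722  0.2481] [-3.1414e+00 -1.2000e-03  3.0342e+00] [-0.2 -0.2 -0. ] 0.0004
24.25 [ 0.5727 -0.0721  0.2486] [-3.1415e+00 -4.0000e-04  3.0344e+00] [ 0.2  0.5 -0.1] 0.0005
```

View pics/w13b.png

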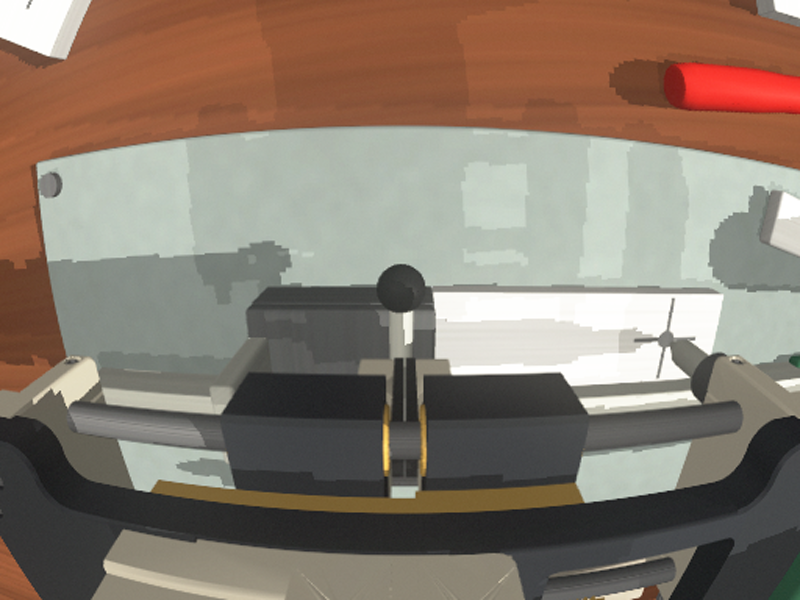

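View pics/s13b.png

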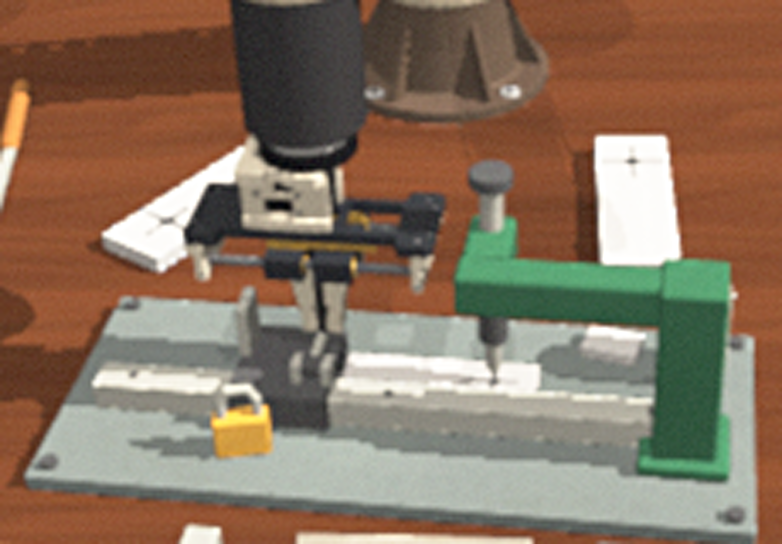

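The lever went down with the finger. I'll press the last millimetres until the force rises at the stop.

Emit:
arm_command(
  targets=[
    [[0,0,0],[0,0,-1.5],1],
    [[0,0,0],[0,0,-1.5],1],
    [[0,0,0],[0,0,0],1],
  ],
)

```text
t: 24.6
eef_pos: [0.5729, -0.0721, 0.2467]
ee_rot: [3.141, 0.001, 3.035]
force: [-1.2, 0.2, 4.6]
width: 0.0002
```

Emit:
arm_command(
  targets=[
    [[0,0,0],[0,0,-1.5],1],
    [[0,0,0],[0,0,-1],1],
    [[0,0,0],[0,0,0],1],
  ],
)

```text
t: 24.9
eef_pos: [0.5729, -0.0721, 0.2461]
ee_rot: [-3.141, 0.002, 3.035]
force: [-7.7, 2.4, 20.8]
width: 0.0007
```

Emit:
arm_command(
  targets=[
    [[0,0,0],[0,0,4],1],
    [[0,0,0],[0,0,30],1],
    [[0,0,0],[0,0,45],1],
    [[0,0,0],[-15,20,45],0.6],
    [[0,0,0],[-30,40,45],0.3],
    [[0,0,0],[0,40,8],0.2],
    [[0,0,0],[0,20,0],0.2],
    [[0,0,0],[0,0,0],0.2],
  ],
)

```text
t: 25.7
eef_pos: [0.5356, 0.0391, 0.4085]
ee_rot: [3.14, 0.002, 3.037]
force: [-0.2, -0.3, -0.7]
width: 0.0352
```

Emit:
arm_command(
  targets=[
    [[0,0,0],[0,0,0],0.2],
    [[0,0,0],[0,0,0],0.2],
  ],
)

```text
t: 25.9
eef_pos: [0.5357, 0.0366, 0.4074]
ee_rot: [-3.141, -0.001, 3.034]
force: [-0.2, -0.1, -1.4]
width: 0.0511
```

```bash
python3 -c "
from fit import *
i,d,p=shot('w14'); save('w14b',cv2.resize(i,(800,600),interpolation=cv2.INTER_CUBIC))
save('w14d',cv2.resize(i[165:235,210:310],None,fx=8,fy=8,interpolation=cv2.INTER_CUBIC))
save('w14f',cv2.resize(i[180:235,110:245],None,fx=5.9,fy=5.9,interpolation=cv2.INTER_CUBIC))
"
```

```text
25.9 [0.5357 0.0366 0.4074] [-3.1412e+00 -6.0000e-04  3.0341e+00] [-0.2 -0.1 -1.4] 0.0511
```

View pics/w14b.png

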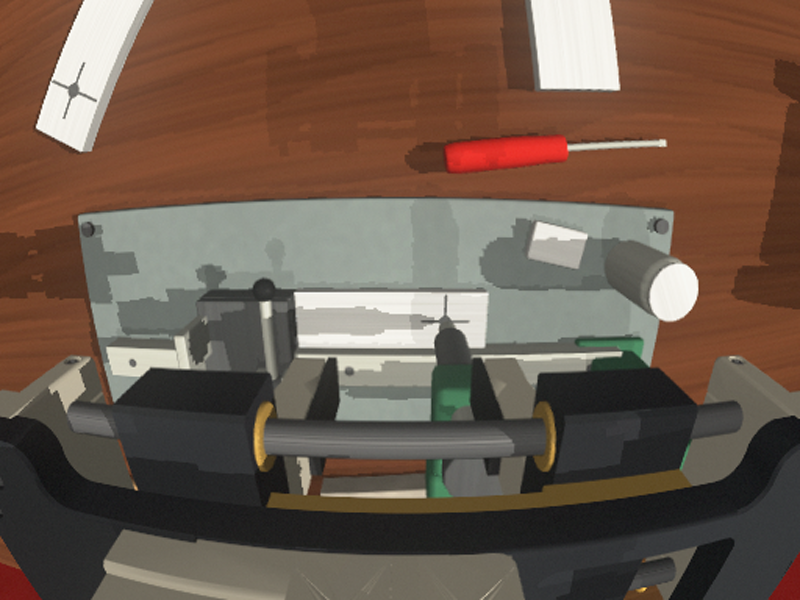

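View pics/w14d.png

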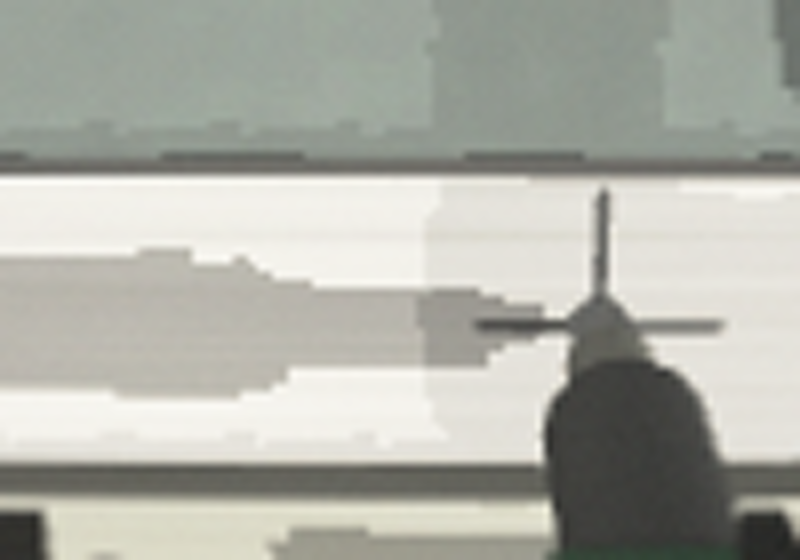

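View pics/w14f.png

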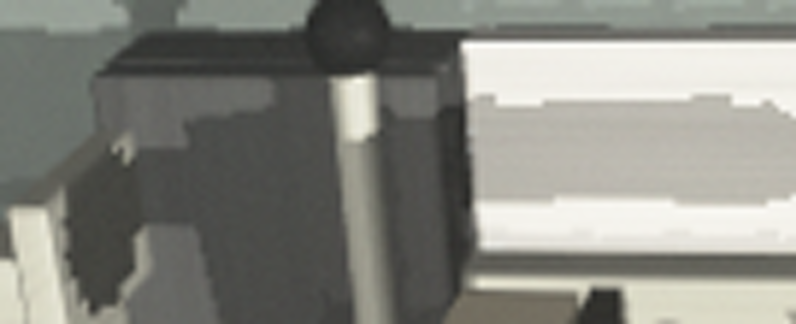

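Run:
```python
from fit import *
i,d,p=ld('w14'); x=[.583,-.004,-.1095]
D=lambda a:np.array(a)/8+[210,165]-.44; F=lambda a:np.array(a)/5.9+[110,180]-.42; V=lambda a:np.array(a)*.64-.18
g=lambda q,z:tofix(x,hitz(p,*q,z)).round(1)
print('ball',g(F((347,30)),.064),'mark',g(D((600,326)),.027),'front R/L',g(F((480,38)),.027),g(V((488,292)),.027),'corners',g(V((79,216)),.015),g(V((673,212)),.015))
print('left end',g(V((488,292)),.027),'right',g(F((463,40)),.027))
for P in [(0,70,27),(0,70,33)]: print(((projw(p,pose2(x,P))-[210,165]+.44)*8).round(0))
```

```text
ball [-38.2 -70.3  64. ] mark [ 0.5 69.5 27. ] front R/L [-25.4 -51.8  27. ] [-25.  104.4  27. ] corners [ -97.8 -278.1   15. ] [-98.3 278.1  15. ]
left end [-25.  104.4  27. ] right [-24.9 -55.7  27. ]
[603. 323.]
[606. 336.]
```

```bash
python3 -c "
from station import *
print(job_done())"
```

```text
the job is handed in; nothing more can be done
None
```

The punch is set up as asked, and I handed the job in at about 26 s of the 54 s allowed.

**What I did:**
1. I pushed the blank against the fence with closed fingers.
2. I pinched the thumb plate and slid the carriage about 105 mm, which pushed the blank along the fence.
3. I pressed the blank against the fence again near its middle, which gave about 10 N of firm contact.
4. I nudged the carriage by a last commanded 1.8 mm. Only after checking the fit did I press the lever down, to about 21 N at its stop.

**Last checks, in the fixture's frame:**

| Check | Measured | Wanted |
|---|---|---|
| Cross position | x 0.5, y 69.5 mm | x 0, y 70 mm |
| Blank's front edge | x about -25 mm at both ends | x -25 mm |
| Blank's right end | y about -55.7 mm | y -55 mm |
| Lever ball, lever down | x -38.2 mm | x -38 mm |

The wrist picture shows the carriage face against the blank's end with no visible gap.

**Problems and disagreements:**
- My first push ran just above the blank because the fingers were too high, so I lowered them and repeated it.
- The wrist camera measured the 560 mm plate 2 to 5 mm short, and the final plate corners read about 2 mm off in x and y. I would trust these positions to about 1 mm.
- I never drove toward the oil can, offcut, padlock or screwdriver. I saw no sign that they moved, but I did not measure them again.

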